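Find the heavy side of a belt pulley on the balancing stand and hold it down

ROBOT

A 6-joint arm with a two-finger parallel gripper is mounted at the origin on the work surface. World frame = base frame: x ahead of the robot, y to its left, z up, the work surface at z = 0. Lengths are in mm, angles in degrees, forces in N, time in s.
With the tool pointing down it reaches from about 300 to 850 mm from the base axis. Payload 4.2 kg.
Tool frame: the origin (TCP) lies on the centre line of the jaws, within the pads' length; the fingertips stand 14 mm ahead of it and the grasp point (between the pads) lies 5 mm behind it (env.finger_overhang is the z of the fingertips in the tool frame, in mm); z points along the fingers, y is the line along which they close (so a half turn about z gives the same grasp; the last joint's range is limited). The gripper opens to 91 mm and grips with 3 to 60 N. Pads are 32 mm wide; open, the fingers measure 118 mm over their backs; the gripper's body (76 mm by 178 mm) begins 60 mm behind the grasp point.
Start: joints at [74.485, 18.312, 89.639, -0, 72.044, -1.146], TCP at [142.704, 557.025, 227.976] pointing down, gripper open.
Joint ranges: [-177.97, 177.97], [-48.28, 115.42], [12.27, 149.76], [-77.06, 257.06], [2.81, 150.46], [-146.56, 146.56]. Speed limits (degrees/s): [147.25, 147.25, 180, 180, 180, 180].

INTERFACE

Orientations are given as [roll, pitch, yaw] about the fixed x, y, z axes, in that order (R = Rz(yaw) Ry(pitch) Rx(roll)).
In Python, from workcell import sensors, viewer, env gives the robot as it stands. The module is installed in compiled form; this text tells all that it offers.
- The arm moves only by the tool step_arm, never from a script. Its argument "plan" is one flat list of numbers, 6 for each row, row after row: the shift along the tool's x, y, z in cm, then the turn, a rotation vector about the tool's x, y, z in rad. In form: [x, y, z, wx, wy, wz, x, y, z, wx, wy, wz, ...]. A call has 1 to 5 rows; each row shifts and turns the commanded pose from where the row before left it, along the tool's axes as they then stand; what a row does not reach is not made up. A row lasts 1/12 s, in which the tool goes at most 41.7 mm and 7.16 degrees, less where a joint would pass 70% of its speed; a pose out of reach is approached as far as the arm can. A call is refused whole if a number of a shift passes 4.17 or a number of a turn 0.125, either way. A call with a gripper value outside its range is refused whole. "hand" is the finger opening in cm, from 0 to 9.12, set as the call begins (left out, the last holds). The fingers move at their own pace and stop on an object; "newtons" is the grip in N (left out, the last holds). Time passes only in rows, so rows that do not move let the fingers close. It gives the time, the measured TCP pose, the force, the opening and the grip force at its end, in the units of the state.
- sensors.state(): the state, without advancing time (a new reading comes with each control period).
- viewer.grab_frame(name): name is "side" or "top"; returns a dict with "img" (384x512x3 uint8, red, green, blue), "fx", "fy", "cx", "cy" (pixels), "k1" (the pictures are not rectified: a ray, as slopes to the right and down, at radius r is drawn at 1 + k1 r^2 times it, then the intrinsics apply), "position" and "attitude" of the camera in the world. Camera axes: x right, y down, z forward; pixel columns grow to the right and rows downward; lengths in mm; the calibration is good to about 2 mm. A picture is of the moment at which its call begins. There is no depth.
- env.job_done(): hands the job in; it is judged then, once.
Trained networks look in a picture, given as the dict that the camera call returned (one of the last four; its "shot" number tells which), for a name from the list of things; names that differ only in an ending like _2 or _b are one class to them, and where a whole thing is asked for, a point or a joint stands for the part that bears it (a point fixed in the world has none). Each returns a list of dicts, best first, with "score" (0 to 1); they miss things now and then, are a little off and sometimes report something else, mostly with a low value. They report only what shows in the picture. A call takes as long as a camera call.
- viewer.boxes_of(name, picture): "location" ([column, row] in pixels, amid what is visible of it).
- viewer.pinpoint(name, picture): "location" ([column, row] in pixels: a listed point, or the origin of a listed thing).
The state is a dict: "time_s": time; "qpos": joint angles; "qvel": joint speeds; "effort": joint torques, N m; "ee_pos": TCP position; "ee_rot": TCP orientation; "force": force on the tool from outside, world axes, zero at the start; "torque": the same for the moment, N m; "gripper_width": finger opening in mm; "gripper_force": force on a finger pad.
Only numpy, scipy, OpenCV 4.12 (cv2) and the standard library are available. Lean on these libraries where they do the work, as an engineer would, in place of code of your own. Each camera call takes 0.05 s, during which the arm holds its last target. There are 200 camera calls.

TASK

The aluminium belt pulley waiting in the wooden cradle is clamped on its balancing arbor and has a heavy side that cannot be seen: lift it over onto the four rollers of the blue balancing stand, let go and let it roll to rest. Then feel out the heavy side: turn the pulley about a quarter turn away by hand on the rollers, let go and let it roll back to rest, at least once and as often as you need, because roller drag stops it up to 20 degrees short on whichever side it comes from. Finish with the pulley still on the rollers and your fingers gripping its rim, its heavy side straight down, and keep holding it there; do not drop the pulley, and leave the other things on the bench where they are.

Things in the scene. Friction and masses are not known exactly. Their poses are not given: they have to be found in the camera images.
- pulley: Bare aluminium V-belt pulley, 120 mm across, 24 mm wide, flat faces, clamped mid-way on a steel arbor 16 mm thick, 160 mm long (nuts 32 mm across, to 24 mm from the centre); 0.8 kg in all. Origin at its centre; y axis along the arbor, z axis to the yellow paint. Starts in the cradle, arbor level, paint on top, origin 90 mm up. Grip it across its width at the rim. One side is heavy, hidden, new each time.
- pulley_mark (a point): dab of yellow paint on the pulley, 8 mm wide, across the rim and 22 mm down both faces; the point is on the rim, 60 mm from the centre. Only a reference for the eye: the heavy side may be at any angle from it.
- stand: Blue balancing stand, fixed: base 130 x 190 mm, 22 mm high; two plates at y = +-63 mm, 10 mm thick, 86 mm high; inside them two pairs of free-turning steel rollers 40 mm across, axles along y at x = +-18, y = +-50 mm, 78.6 mm high. The arbor lies along y in the valley of both pairs, pulley midway, either way round. Origin at the centre of the underside, axes as the stand's yaw.
- stand_axis (a point): Seat: where the pulley's centre lies when on the rollers, 100 mm above the bench. Free there, the pulley swings about once a second and stops within 3 s, heavy side down but up to 20 degrees to either side of it (roller drag); turned as far one way as the other it stops about equally short on the two sides. Let go with the heavy side almost straight up, it can stay there.
- cradle: Wooden cradle, fixed: base board 110 x 170 mm, 16 mm high, two posts at y = +-62 mm, 18 mm thick, 100 mm high, with open-topped 60 degree V notches; the arbor lies in them along the cradle's y axis, its axis 90 mm high. Origin at the centre of the underside.
- spanner_a: the longer spanner, loose, 190 mm long, 8 mm thick, lying flat; origin at its middle, underside; not needed, leave it alone
- spanner_b: the shorter spanner, loose, 150 mm long, 8 mm thick, lying flat; origin at its middle, underside; not needed, leave it alone
- screwdriver: the orange-handled screwdriver, loose, 210 mm long, 26 mm thick, lying; origin at its middle, underside; not needed, leave it alone
- spray_can: the spray can, loose, 66 mm across, 190 mm tall, standing; origin at the centre of its underside; not needed, leave it alone
- weight_tray: the black weight tray, loose, 110 x 160 mm, 35 mm high, open, four compartments; origin at the centre of its underside; not needed, leave it alone
- spare_pulley: the spare dark pulley, loose, 90 mm across, 30 mm high, lying flat; origin at the centre of its underside; not needed, leave it alone
- grease_tin: the grease tin, loose, 80 mm across, 70 mm tall, standing; origin at the centre of its underside; not needed, leave it alone

How it is judged:
By the outcome, as a careful person would: the job done as asked, in the order asked, and still so for the second after the job is handed in, while the arm keeps its last pose, push and grip.
It also fails if it takes over 72 s, if anything falls off the work surface, if the arm or the gripper's body presses on something with over 40 N, if the wrist force passes 120 N, or if a joint passes its speed limit or range.

## Working session

There is one attempt and no reset: what is moved stays moved. The work goes in short steps, Python scripts to look and compute and a tool call to move; the robot and the scene stay as the last step left them, time stands still between calls to the robot, and variables do not carry over. Pictures are saved under pics/ and viewed, at most 10 in all, crops included, and the job is handed in when it is done.

Besides the shell and the picture viewer there is one more tool, called after "Request:" by a JSON object that holds its "fn" and its "kwargs". step_arm: Moves the arm, as the interface text tells. Its arguments: {"type":"object","properties":{"plan":{"type":"array","items":{"type":"number"}},"hand":{"type":"number"},"newtons":{"type":"number"}},"required":["plan"]}

```bash
mkdir -p pics; cat > h.py <<'E'
import numpy as np, cv2
from scipy.spatial.transform import Rotation as R
from workcell import sensors, viewer, env
def rot(a):
    a=np.array(a)
    if a.shape==(3,3): return a
    if a.shape==(4,): return R.from_quat(a).as_matrix()
    return R.from_euler('xyz',a,degrees=True).as_matrix()
def ray(p,uv):
    d=np.array([(uv[0]-p['cx'])/p['fx'],(uv[1]-p['cy'])/p['fy']]); s=d.copy()
    for _ in range(20): s=d/(1+p['k1']*(s@s))
    return np.array(p['position']), rot(p['attitude'])@np.array([s[0],s[1],1])
def atz(p,uv,z):
    o,d=ray(p,uv); return o+d*(z-o[2])/d[2]
def proj(p,X):
    c=rot(p['attitude']).T@(np.array(X)-np.array(p['position'])); s=c[:2]/c[2]; s=s*(1+p['k1']*(s@s))
    return s*[p['fx'],p['fy']]+[p['cx'],p['cy']]
def tri(a,b):
    (o,d),(q,e)=a,b; A=np.stack([d,-e],1); t=np.linalg.lstsq(A,q-o,rcond=None)[0]
    x,y=o+d*t[0],q+e*t[1]; return (x+y)/2,np.linalg.norm(x-y)
E
python3 - <<'E'
from h import *
P={n:viewer.grab_frame(n) for n in('side','top')}
for n,p in P.items():
    cv2.imwrite(f'pics/{n}0.png',p['img'][:,:,::-1]); print(n,[p[k] for k in('fx','fy','cx','cy','k1','position','attitude')])
    for t,z in [('pulley',90),('pulley_mark',150),('stand',0),('stand_axis',100),('cradle',0),('spray_can',0),('weight_tray',0),('spare_pulley',0),('grease_tin',0),('spanner_a',0),('screwdriver',0)]:
        r=viewer.pinpoint(t,p)
        print(t,[(np.round(d['location'],1).tolist(),round(d['score'],2),np.round(atz(p,d['location'],z)).tolist()) for d in r[:2]])
print(sensors.state())
E
```

```text
side [480.54822034000773, 480.54822034000773, 251.91933403277133, 191.8755192446147, -0.012989664034076543, array([ -155.7221716 , -1079.18285609,   939.39744959]), array([-123.80732743,    1.11407195,  -32.92527154])]
pulley [([216.8, 160.6], 0.98, [526.0, 232.0, 90.0])]
pulley_mark [([213.8, 149.4], 0.65, [507.0, 212.0, 150.0])]
stand []
stand_axis [([288.9, 233.3], 0.97, [484.0, -250.0, 100.0]), ([204.7, 151.8], 0.7, [513.0, 296.0, 100.0])]
cradle [([218.3, 185.7], 0.78, [514.0, 211.0, 0.0])]
spray_can [([172.1, 162.6], 0.82, [447.0, 457.0, 0.0])]
weight_tray [([347.8, 317.9], 0.72, [481.0, -507.0, 0.0])]
spare_pulley [([243.6, 311.4], 0.55, [275.0, -342.0, 0.0])]
grease_tin [([206.5, 151.2], 0.68, [601.0, 461.0, -0.0])]
spanner_a [([301.3, 197.4], 0.65, [713.0, -17.0, 0.0]), ([147.8, 187.1], 0.6, [300.0, 347.0, 0.0])]
screwdriver [([367.7, 249.8], 0.77, [706.0, -345.0, 0.0])]
top [369.9820960683044, 369.9820960683044, 254.60740003334212, 190.93319652340472, -0.003098861781296619, array([ 378.93618453,   -3.0893933 , 1295.88459755]), array([-173.89027414,   -0.68990992,  -88.45142
[... 742 characters left out ...]
0.57, [693.0, -351.0, 0.0])]
{'time_s': 1.2, 'qpos': array([ 7.44835389e+01,  1.83115808e+01,  8.96398830e+01, -8.10999271e-04,
        7.20451199e+01, -1.14620906e+00]), 'qvel': array([ 0.01155787, -0.05757747,  0.09804187, -0.03040901,  0.0100878 ,
        0.0883555 ]), 'effort': array([ 3.64219204e-04, -4.12360060e+01, -2.32227534e+01,  7.25680240e-02,
        3.78950941e-02, -6.05261079e-06]), 'ee_pos': array([142.71409684, 557.00889659, 227.9731342 ]), 'ee_rot': array([1.79996600e+02, 8.39704484e-04, 1.65629998e+02]), 'force': array([-0.17745954,  0.22091646, -0.58703792]), 'torque': array([-0.0526704 , -0.05391353, -0.06504458]), 'gripper_force': 0.0, 'gripper_width': 91.5728120408966}
```

```bash
python3 - <<'E'
import cv2,numpy as np
a=cv2.imread('pics/top0.png');b=cv2.imread('pics/side0.png')
c=[cv2.resize(x,(400,300),interpolation=cv2.INTER_CUBIC) for x in(a[150:240,130:250],a[150:240,260:380],b[115:205,160:280],b[180:270,230:350])]
cv2.imwrite('pics/c0.png',np.vstack([np.hstack(c[:2]),np.hstack(c[2:])]))
E
```

```text
(no output)
```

View pics/c0.png

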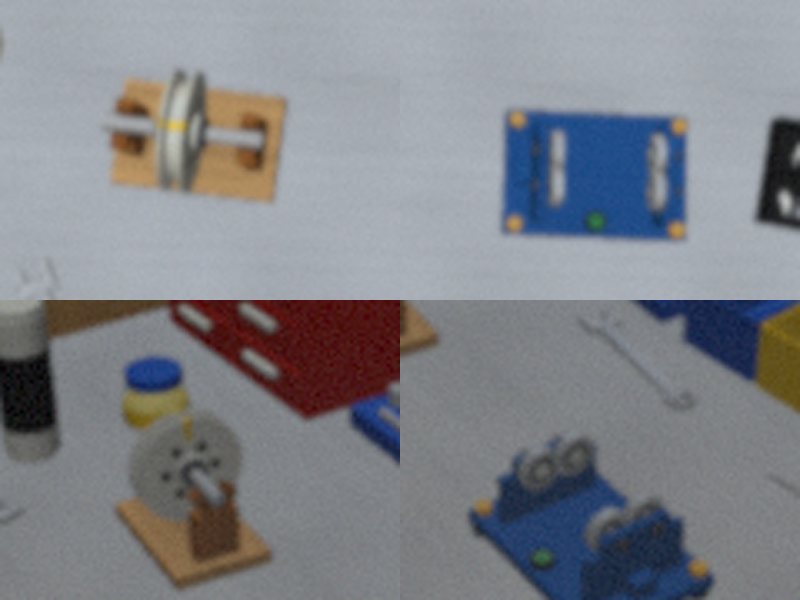

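View pics/top0.png

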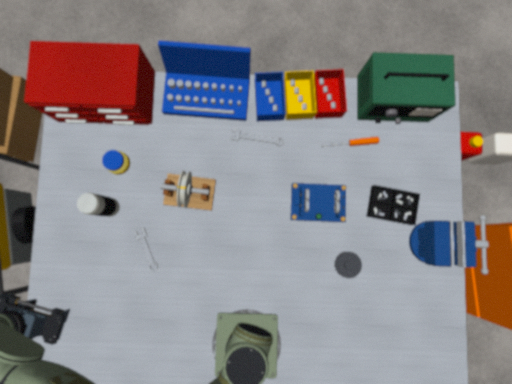

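```bash
python3 - <<'E'
from h import *
p=viewer.grab_frame('top'); s=viewer.grab_frame('side')
hsv=cv2.cvtColor(p['img'],cv2.COLOR_RGB2HSV)
def q(c,z):
    W=np.array([atz(p,u,z)[:2] for u in c]); 
    return W
for n,lo,hi,z,(x0,x1,y0,y1) in [('cradle',(5,70,60),(25,255,255),16,(150,230,165,220)),('stand',(95,100,40),(130,255,255),22,(280,360,172,232))]:
    m=np.zeros(hsv.shape[:2],np.uint8); m[y0:y1,x0:x1]=cv2.inRange(hsv,lo,hi)[y0:y1,x0:x1]
    ys,xs=np.nonzero(m); W=q(np.c_[xs,ys].astype(float),z).astype(np.float32)
    print(n,cv2.minAreaRect(W))
for n,c,z in [('cradle',[(167.5,174),(216.1,179.4),(212.5,210),(163,204.6)],16),('stand',[(291.5,183),(346.1,185.1),(345.8,221.4),(290.9,220.2)],22)]:
    W=q(c,z); e=[W[0]-W[1],W[3]-W[2]]; print(n,W.mean(0),[np.degrees(np.arctan2(-v[0],v[1])) for v in e],[np.degrees(np.arctan2(v[1],v[0])) for v in(W[0]-W[3],W[1]-W[2])],[np.linalg.norm(v) for v in e])
def pin(t):
    r=[]
    for c in(s,p):
        d=viewer.pinpoint(t,c); r.append(ray(c,d[0]['location']) if d else None)
    if all(r): print(t,tri(*r))
for t in('pulley','pulley_mark','stand_axis','cradle','stand'): pin(t)
E
```

```text
cradle ((508.1612854003906, 214.978515625), (171.3616180419922, 106.45759582519531), 84.67855072021484)
stand ((483.62249755859375, -234.16360473632812), (184.25160217285156, 125.40064239501953), 88.60490417480469)
cradle [506.45725292 210.06810152] [np.float64(-4.755099496189905), np.float64(-4.636734185484263)] [np.float64(-5.3014468625400015), np.float64(-4.4671483067627)] [np.float64(170.53119961897147), np.float64(172.09758354542822)]
stand [ 482.30752958 -237.09253999] [np.float64(-0.579475864234017), np.float64(0.31546303513185153)] [np.float64(0.023130752251544283), np.float64(-0.43222976238879385)] [np.float64(190.3240436034116), np.float64(189.314498128548)]
pulley (array([511.20915978, 225.83536099,  78.07953838]), np.float64(9.693789858991765))
pulley_mark (array([516.99668794, 219.73040311, 134.14483863]), np.float64(16.382752469405435))
stand_axis (array([ 484.16933481, -246.76785652,   99.64864629]), np.float64(2.0561398236968613))
cradle (array([501.16440641, 217.27777798,   8.76709102]), np.float64(9.600817997922313))
stand (array([ 487.71210711, -228.3084152 ,    4.70272839]), np.float64(4.124537388214779))
```

```bash
cat >> h.py <<'E'
def plan(pos,Rt,n,p0=None,R0=None):
    """n equal rows from the measured (or given) pose to pos,Rt"""
    s=sensors.state()
    p0=np.array(s['ee_pos']) if p0 is None else np.array(p0); R0=rot(s['ee_rot']) if R0 is None else R0
    w=R.from_matrix(R0.T@Rt).as_rotvec(); S=sum(R.from_rotvec(w*k/n).as_matrix() for k in range(n))
    t=np.linalg.solve(S,R0.T@(np.array(pos)-p0))/10
    print(n,'rows',np.round(t,3).tolist(),np.round(w/n,4).tolist(), 't',round(s['time_s'],2))
def down(yaw,tilt=0):  # tilt>0: tool points forward (+x of stand) when yaw=180
    return rot([180,0,yaw])@R.from_euler('y',-tilt,degrees=True).as_matrix()
E
python3 -c "
from h import *
print(down(180,30)[:,2]); plan([506.5,211,215],down(175),15)"
```

```text
[ 5.00000000e-01  4.48251839e-17 -8.66025404e-01]
15 rows [-2.792, -1.853, 0.086] [0.0, 0.0, -0.0109] t 1.8
```

Request:
{"fn": "step_arm", "kwargs": {"plan": [-2.79,-1.85,0.09,0,0,-0.011,-2.79,-1.85,0.09,0,0,-0.011,-2.79,-1.85,0.09,0,0,-0.011,-2.79,-1.85,0.09,0,0,-0.011,-2.79,-1.85,0.09,0,0,-0.011], "hand": 6, "newtons": 40}}

```text
time_s: 2.22
ee_pos: [258.3, 434.1, 223.5]
ee_rot: [180.0, 0.0, 168.8]
force: [0.2, 0.3, 0.1]
gripper_width: 61.6
gripper_force: 0.0
```

Request:
{"fn": "step_arm", "kwargs": {"plan": [-2.79,-1.85,0.09,0,0,-0.011,-2.79,-1.85,0.09,0,0,-0.011,-2.79,-1.85,0.09,0,0,-0.011,-2.79,-1.85,0.09,0,0,-0.011,-2.79,-1.85,0.09,0,0,-0.011]}}

```text
time_s: 2.63
ee_pos: [379.9, 318.8, 219.2]
ee_rot: [180.0, 0.0, 172.0]
force: [0.3, 0.3, -0.4]
gripper_width: 60.0
gripper_force: 0.0
```

Request:
{"fn": "step_arm", "kwargs": {"plan": [-2.79,-1.85,0.09,0,0,-0.011,-2.79,-1.85,0.09,0,0,-0.011,-2.79,-1.85,0.09,0,0,-0.011,-2.79,-1.85,0.09,0,0,-0.011,-2.79,-1.85,0.09,0,0,-0.011]}}

```text
time_s: 3.05
ee_pos: [507.6, 210.4, 214.5]
ee_rot: [180.0, 0.0, 175.1]
force: [-0.1, 0.3, -0.3]
gripper_width: 60.0
gripper_force: 0.0
```

```bash
python3 - <<'E'
from h import *
p=viewer.grab_frame('side');s=sensors.state();print(s['ee_pos'],s['ee_rot'],s['gripper_width'])
plan([506.5,211,137],down(175),5)
# fingertip and pulley checks
for n,X in [('rimtop',[506.5,211,150]),('tip',s['ee_pos']+np.array([0,0,-14])),('ctr',[506.5,211,90])]: print(n,proj(p,X))
cv2.imwrite('pics/s1.png',cv2.resize(p['img'][85:205,150:290,::-1],(700,600),interpolation=cv2.INTER_CUBIC))
E
```

```text
[512.46398329 206.99353587 214.25057982] [-179.85471953    0.31193283  174.9832497 ] 59.88000368242894
5 rows [0.131, 0.072, 1.544] [-0.0005, 0.0011, -0.0001] t 3.1
rimtop [213.81388935 149.47817129]
tip [215.00126075 136.2810017 ]
ctr [214.90676934 164.63698467]
```

View pics/s1.png

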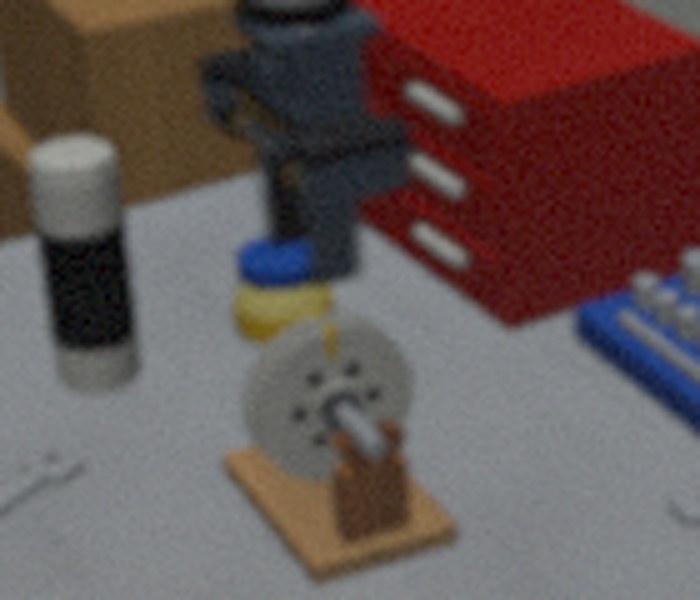

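Request:
{"fn": "step_arm", "kwargs": {"plan": [0,0,1.5,0,0,0,0,0,1.6,0,0,0,0,0,1.6,0,0,0,0,0,1.6,0,0,0,0,0,1.5,0,0,0]}}

```text
time_s: 3.52
ee_pos: [506.3, 211.8, 135.7]
ee_rot: [180.0, -0.0, 175.1]
force: [-0.1, -0.6, -0.1]
gripper_width: 60.1
gripper_force: 0.0
```

Request:
{"fn": "step_arm", "kwargs": {"plan": [0,0,0,0,0,0]}}

```text
time_s: 3.6
ee_pos: [504.5, 211.1, 133.6]
ee_rot: [-179.9, -0.3, 175.1]
force: [-0.8, -0.2, -0.7]
gripper_width: 59.8
gripper_force: 0.0
```

Request:
{"fn": "step_arm", "kwargs": {"plan": [0,0,0,0,0,0,0,0,0,0,0,0,0,0,0,0,0,0], "hand": 2, "newtons": 10}}

```text
time_s: 3.85
ee_pos: [507.2, 212.1, 137.7]
ee_rot: [179.9, 0.1, 175.1]
force: [-0.8, 0.0, 0.1]
gripper_width: 42.5
gripper_force: 0.0
```

Request:
{"fn": "step_arm", "kwargs": {"plan": [0,0,0,0,0,0,0,0,0,0,0,0,0,0,0,0,0,0]}}

```text
time_s: 4.1
ee_pos: [507.4, 215.3, 137.9]
ee_rot: [179.5, 0.1, 174.9]
force: [-1.5, 6.5, -3.2]
gripper_width: 24.1
gripper_force: 10.0
```

```bash
python3 - <<'E'
from h import *
s=sensors.state();print({k:np.round(s[k],2) for k in('ee_pos','ee_rot','force','torque','gripper_width','gripper_force')})
E
```

```text
{'ee_pos': array([507.36, 215.34, 137.91]), 'ee_rot': array([1.7951e+02, 1.3000e-01, 1.7494e+02]), 'force': array([-1.5 ,  6.51, -3.25]), 'torque': array([ 1.13,  0.31, -0.14]), 'gripper_width': np.float64(24.07), 'gripper_force': np.float64(10.0)}
```

Request:
{"fn": "step_arm", "kwargs": {"plan": [0,0.15,0,0,0,0,0,0.15,0,0,0,0,0,0,0,0,0,0], "newtons": 50}}

```text
time_s: 4.35
ee_pos: [507.4, 215.5, 137.6]
ee_rot: [179.9, 0.1, 175.0]
force: [-0.6, 2.7, 4.3]
gripper_width: 23.8
gripper_force: 50.0
```

Request:
{"fn": "step_arm", "kwargs": {"plan": [0,0,-1,0,0,0,0,0,-2,0,0,0,0,0,-2.5,0,0,0,0,0,-2.5,0,0,0,0,0,-1.5,0,0,0]}}

```text
time_s: 4.77
ee_pos: [506.4, 213.8, 232.7]
ee_rot: [-179.9, -0.0, 175.1]
force: [0.1, 0.1, -7.2]
gripper_width: 23.7
gripper_force: 50.0
```

Request:
{"fn": "step_arm", "kwargs": {"plan": [0,0,0,0,0,0,0,0,0,0,0,0]}}

```text
time_s: 4.93
ee_pos: [506.1, 213.9, 230.7]
ee_rot: [-179.9, -0.1, 175.1]
force: [-1.2, -0.7, -8.2]
gripper_width: 24.0
gripper_force: 50.0
```

```bash
python3 - <<'E'
from h import *
s=sensors.state();print({k:np.round(s[k],2) for k in('ee_pos','ee_rot','force','torque','gripper_width','gripper_force')})
plan([483,-236,s['ee_pos'][2]],down(180),15)
E
```

```text
{'ee_pos': array([506.07, 213.94, 230.66]), 'ee_rot': array([-1.7991e+02, -8.0000e-02,  1.7510e+02]), 'force': array([-1.22, -0.69, -8.23]), 'torque': array([ 0.02, -0.  ,  0.  ]), 'gripper_width': np.float64(23.99), 'gripper_force': np.float64(49.99)}
15 rows [0.017, -3.004, 0.002] [-0.0001, -0.0001, -0.0057] t 4.93
```

Request:
{"fn": "step_arm", "kwargs": {"plan": [0.02,-1.5,0,0,0,-0.006,0.02,-3,0,0,0,-0.006,0.02,-3,0,0,0,-0.006,0.02,-3,0,0,0,-0.006,0.02,-3,0,0,0,-0.006]}}

```text
time_s: 5.35
ee_pos: [493.7, 78.5, 228.6]
ee_rot: [-179.9, -0.4, 176.9]
force: [1.0, -0.5, -6.9]
gripper_width: 23.9
gripper_force: 50.0
```

Request:
{"fn": "step_arm", "kwargs": {"plan": [0.02,-3,0,0,0,-0.006,0.02,-3,0,0,0,-0.006,0.02,-3,0,0,0,-0.006,0.02,-3,0,0,0,-0.006,0.02,-3,0,0,0,-0.006]}}

```text
time_s: 5.77
ee_pos: [486.1, -71.0, 228.8]
ee_rot: [180.0, -0.4, 178.6]
force: [1.3, -0.9, -7.1]
gripper_width: 23.8
gripper_force: 50.0
```

Request:
{"fn": "step_arm", "kwargs": {"plan": [0.02,-3,0,0,0,-0.006,0.02,-3,0,0,0,-0.006,0.02,-3,0,0,0,-0.006,0.02,-3,0,0,0,-0.006,0.02,-2.5,0,0,0,-0.006]}}

```text
time_s: 6.18
ee_pos: [483.2, -216.3, 228.6]
ee_rot: [179.9, -0.3, -179.8]
force: [1.1, 0.1, -7.4]
gripper_width: 23.7
gripper_force: 50.0
```

Request:
{"fn": "step_arm", "kwargs": {"plan": [0,-1,0,0,0,0,0,0,0,0,0,0,0,0,0,0,0,0]}}

```text
time_s: 6.43
ee_pos: [484.1, -224.1, 229.3]
ee_rot: [179.8, -0.3, -179.8]
force: [-0.5, -0.1, -7.5]
gripper_width: 23.8
gripper_force: 50.0
```

```bash
python3 - <<'E'
from h import *
p=viewer.grab_frame('side');t=viewer.grab_frame('top');s=sensors.state()
print({k:np.round(s[k],2) for k in('ee_pos','ee_rot','force','torque','gripper_width','gripper_force')})
for n in('pulley','stand_axis','stand'):
    r=[viewer.pinpoint(n,c) for c in(p,t)]
    print(n,[(np.round(x[0]['location'],1),x[0]['score']) for x in r if x])
    if all(r): print(tri(ray(p,r[0][0]['location']),ray(t,r[1][0]['location'])))
a=cv2.resize(p['img'][160:280,230:350,::-1],(400,400),interpolation=cv2.INTER_CUBIC);b=cv2.resize(t['img'][140:260,260:380,::-1],(400,400),interpolation=cv2.INTER_CUBIC)
cv2.imwrite('pics/s2.png',np.hstack([a,b]))
for X in [s['ee_pos']+np.array([0,0,-47.8]),[483,-237,100]]: print(proj(p,X),proj(t,X))
E
```

```text
{'ee_pos': array([ 484.61, -223.3 ,  230.19]), 'ee_rot': array([ 1.7988e+02, -1.6000e-01, -1.7972e+02]), 'force': array([-0.22, -0.64, -7.59]), 'torque': array([ 0.03, -0.  ,  0.01]), 'gripper_width': np.float64(23.75), 'gripper_force': np.float64(49.99)}
pulley [(array([286. , 200.2]), 0.84), (array([320. , 198.5]), 0.59)]
(array([ 487.58932089, -214.92041369,  188.83440292]), np.float64(16.485234783366273))
stand_axis [(array([285.9, 228.4]), 0.88), (array([326.4, 200.2]), 0.75)]
(array([ 480.42771792, -243.82711808,  115.66879863]), np.float64(4.169312935224746))
stand [(array([286.4, 257.6]), 0.55), (array([317.3, 201.6]), 0.56)]
(array([ 4.87030197e+02, -2.36866207e+02, -3.24346427e-01]), np.float64(1.0704478212549955))
[283.90838602 204.50614823] [323.80398946 197.42922284]
[285.81580861 231.10717888] [322.98724359 200.29559308]
```

View pics/s2.png

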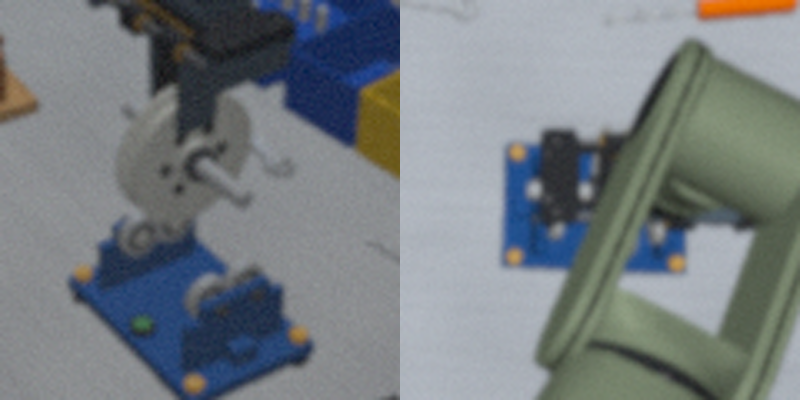

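```bash
python3 - <<'E'
from h import *
p=viewer.grab_frame('side');t=viewer.grab_frame('top')
z=24
T=[atz(t,u,z)[:2] for u in [(295.4,186),(343.1,218.4),(294.5,216.6),(344,188)]]
S=[atz(p,(230+x/3.333,160+y/3.333),z)[:2] for x,y in [(85,272),(193,383),(298,335)]]
print(np.round(T),np.mean(T,0)); print(np.round(S),(S[0]+S[2])/2)
m=S[0]-S[1]; n=T[2]-T[1]; print([np.degrees(np.arctan2(-v[0],v[1])) for v in(m,n,T[0]-T[3])])
print(sensors.state()['ee_pos'])
E
```

```text
[[ 537. -156.]
 [ 429. -322.]
 [ 431. -154.]
 [ 534. -325.]] [ 482.71169    -239.03835782]
[[ 437. -150.]
 [ 433. -318.]
 [ 540. -321.]] [ 488.74938144 -235.58788676]
[np.float64(-1.5537687672949094), np.float64(-0.5452396395323479), np.float64(-0.7384421389145328)]
[ 485.46984538 -224.24868948  231.53970527]
```

Request:
{"fn": "step_arm", "kwargs": {"plan": [0,-0.7,0,0,0,0.01,0,-0.6,0.5,0,0,0.01,0,0,2,0,0,0,0,0,2,0,0,0,0,0,2,0,0,0]}}

```text
time_s: 7.35
ee_pos: [485.4, -238.6, 165.6]
ee_rot: [-180.0, 0.0, 179.0]
force: [0.4, -0.2, -7.8]
gripper_width: 23.7
gripper_force: 50.0
```

Request:
{"fn": "step_arm", "kwargs": {"plan": [0,0,0.7,0,0,0,0,0,0,0,0,0,0,0,0,0,0,0]}}

```text
time_s: 7.6
ee_pos: [485.7, -238.2, 159.6]
ee_rot: [-180.0, 0.0, 179.1]
force: [0.2, 0.6, -7.5]
gripper_width: 23.8
gripper_force: 50.0
```

Request:
{"fn": "step_arm", "kwargs": {"plan": [0,0,0.5,0,0,0,0,0,0.2,0,0,0,0,0,0,0,0,0]}}

```text
time_s: 7.85
ee_pos: [485.5, -237.7, 152.7]
ee_rot: [-180.0, 0.0, 179.1]
force: [-0.4, -0.3, -6.9]
gripper_width: 23.9
gripper_force: 50.0
```

Request:
{"fn": "step_arm", "kwargs": {"plan": [0,0,0.2,0,0,0,0,0,0.2,0,0,0,0,0,0,0,0,0]}}

```text
time_s: 8.1
ee_pos: [484.7, -237.8, 148.8]
ee_rot: [-180.0, -0.1, 179.1]
force: [-3.2, -1.2, -3.1]
gripper_width: 24.1
gripper_force: 50.0
```

```bash
python3 - <<'E'
from h import *
p=viewer.grab_frame('side');s=sensors.state()
print({k:np.round(s[k],2) for k in('ee_pos','ee_rot','force','torque','gripper_width','gripper_force')})
cv2.imwrite('pics/s3.png',cv2.resize(p['img'][170:280,230:350,::-1],(654,600),interpolation=cv2.INTER_CUBIC))
E
```

```text
{'ee_pos': array([ 484.73, -237.8 ,  148.75]), 'ee_rot': array([-1.7997e+02, -8.0000e-02,  1.7913e+02]), 'force': array([-3.3 , -0.29, -2.87]), 'torque': array([-0.02,  0.73,  0.12]), 'gripper_width': np.float64(23.53), 'gripper_force': np.float64(50.0)}
```

View pics/s3.png

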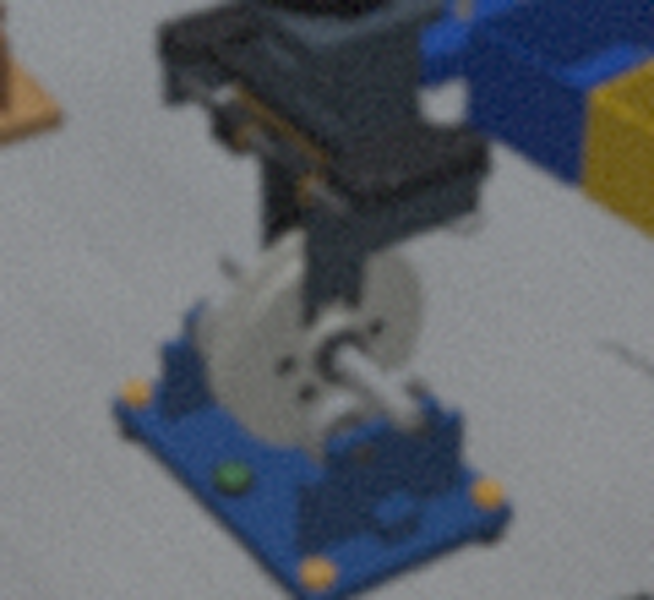

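Request:
{"fn": "step_arm", "kwargs": {"plan": [0.1,0,0.1,0,0,0,0.1,0,0.05,0,0,0,0,0,0,0,0,0]}}

```text
time_s: 8.4
ee_pos: [483.1, -237.8, 147.4]
ee_rot: [-180.0, 0.0, 179.1]
force: [-3.9, -0.3, 0.0]
gripper_width: 23.7
gripper_force: 50.0
```

Request:
{"fn": "step_arm", "kwargs": {"plan": [0,0,0,0,0,0], "newtons": 10}}

```text
time_s: 8.48
ee_pos: [483.4, -237.8, 147.4]
ee_rot: [-180.0, 0.0, 179.1]
force: [-4.0, -0.5, 1.1]
gripper_width: 23.8
gripper_force: 10.0
```

Request:
{"fn": "step_arm", "kwargs": {"plan": [0.1,0,0.03,0,0,0,0.05,0,0,0,0,0]}}

```text
time_s: 8.65
ee_pos: [483.1, -237.8, 147.4]
ee_rot: [-180.0, 0.2, 179.1]
force: [-0.5, 0.1, 0.7]
gripper_width: 23.9
gripper_force: 10.0
```

Request:
{"fn": "step_arm", "kwargs": {"plan": [0,0,0,0,0,0,0,0,0,0,0,0], "hand": 6, "newtons": 40}}

```text
time_s: 8.82
ee_pos: [483.0, -237.7, 147.0]
ee_rot: [-180.0, 0.2, 179.1]
force: [0.2, -0.4, 0.3]
gripper_width: 34.3
gripper_force: 0.0
```

Request:
{"fn": "step_arm", "kwargs": {"plan": [0,0,-1,0,0,0,0,0,-2,0,0,0,0,0,-2,0,0,0,0,0,-2,0,0,0,0,0,0,0,0,0]}}

```text
time_s: 9.23
ee_pos: [484.6, -238.7, 221.5]
ee_rot: [-179.8, 0.5, 179.1]
force: [1.0, -0.8, 0.7]
gripper_width: 59.8
gripper_force: 0.0
```

Request:
{"fn": "step_arm", "kwargs": {"plan": [0,0,0,0,0,0,0,0,0,0,0,0,0,0,0,0,0,0,0,0,0,0,0,0,0,0,0,0,0,0]}}

```text
time_s: 9.65
ee_pos: [481.5, -237.4, 215.7]
ee_rot: [179.9, -0.1, 179.1]
force: [1.0, -0.1, 0.2]
gripper_width: 59.8
gripper_force: 0.0
```

Request:
{"fn": "step_arm", "kwargs": {"plan": [0,0,0,0,0,0,0,0,0,0,0,0,0,0,0,0,0,0,0,0,0,0,0,0,0,0,0,0,0,0]}}

```text
time_s: 10.07
ee_pos: [481.9, -237.6, 216.6]
ee_rot: [180.0, -0.0, 179.1]
force: [-0.0, -0.6, 0.1]
gripper_width: 60.0
gripper_force: 0.0
```

Request:
{"fn": "step_arm", "kwargs": {"plan": [0,0,0,0,0,0,0,0,0,0,0,0,0,0,0,0,0,0,0,0,0,0,0,0,0,0,0,0,0,0]}}

```text
time_s: 10.48
ee_pos: [481.9, -237.6, 216.6]
ee_rot: [180.0, 0.0, 179.1]
force: [-0.2, -0.2, -0.7]
gripper_width: 59.8
gripper_force: 0.0
```

Request:
{"fn": "step_arm", "kwargs": {"plan": [0,0,0,0,0,0,0,0,0,0,0,0,0,0,0,0,0,0,0,0,0,0,0,0,0,0,0,0,0,0]}}

```text
time_s: 10.9
ee_pos: [481.9, -237.6, 216.6]
ee_rot: [180.0, 0.0, 179.1]
force: [0.9, -0.0, 0.6]
gripper_width: 59.7
gripper_force: 0.0
```

Request:
{"fn": "step_arm", "kwargs": {"plan": [0,0,0,0,0,0,0,0,0,0,0,0,0,0,0,0,0,0,0,0,0,0,0,0,0,0,0,0,0,0]}}

```text
time_s: 11.32
ee_pos: [481.9, -237.6, 216.6]
ee_rot: [180.0, 0.0, 179.1]
force: [-1.1, 0.4, 1.0]
gripper_width: 60.0
gripper_force: 0.0
```

```bash
python3 - <<'E'
from h import *
t=viewer.grab_frame('top');p=viewer.grab_frame('side');s=sensors.state()
print(s['time_s'],s['ee_pos'],s['ee_rot'])
a=cv2.resize(p['img'][190:265,245:345,::-1],(800,600),interpolation=cv2.INTER_CUBIC)
cv2.imwrite('pics/s4.png',a); np.savez('pics/s4.npz',p=p['img'],t=t['img'])
for c in (p,t): print([(np.round(d['location'],1),round(d['score'],2)) for d in viewer.pinpoint('pulley_mark',c)])
for th in range(0,360,45):
    r=np.radians(th); print(th,proj(p,np.array([481.5,-250,100])+49*np.array([np.sin(r),0,np.cos(r)])).round(1))
E
```

```text
11.4167 [ 481.90535086 -237.56763008  216.5990102 ] [1.79995458e+02 3.19901630e-04 1.79095998e+02]
[(array([270.8, 246.3]), 0.65)]
[]
0 [288.6 219.6]
45 [298.5 219.5]
90 [302.2 227.5]
135 [297.7 238.9]
180 [287.8 247.3]
225 [277.8 247.9]
270 [273.7 240.1]
315 [278.1 228.2]
```

View pics/s4.png

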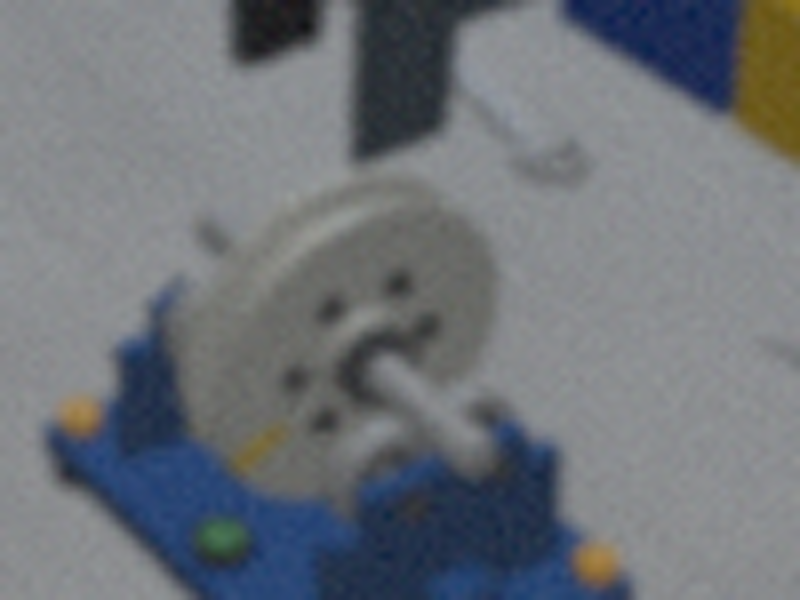

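```bash
cat >> h.py <<'E'
YF=-249.6; CPX=(290.2,234.1)
def ang(p,uv,c=CPX):
    f=lambda u:(lambda o,d:o+d*(YF-o[1])/d[1])(*ray(p,u))
    v=f(uv)-f(c); return round(float(np.degrees(np.arctan2(v[0],v[2])))%360,1),round(float(np.hypot(v[0],v[2])),1)
def yellow(img,box=(262,312,205,262)):
    x0,x1,y0,y1=box; h=cv2.cvtColor(img,cv2.COLOR_RGB2HSV)[y0:y1,x0:x1].astype(float)
    m=(h[...,0]>14)&(h[...,0]<34)&(h[...,1]>90)
    n,l,st,ce=cv2.connectedComponentsWithStats(m.astype(np.uint8))
    w=h[...,1]*m
    return [(int(st[i,4]),[round(float((w*(l==i)*g).sum()/(w*(l==i)).sum()),1) for g in np.meshgrid(np.arange(x0,x1),np.arange(y0,y1))]) for i in range(1,n) if st[i,4]>3]
E
python3 - <<'E'
from h import *
p=viewer.grab_frame('side')
for x,y in[(331,310),(399,284),(427,327),(295,379),(324,421)]: print('hole',ang(p,(x/8+245,y/8+190)))
for x,y in[(283,430),(235,465)]: print('mark',ang(p,(x/8+245,y/8+190)))
for n,c in yellow(p['img']): print(n,c,ang(p,c))
print(sensors.state()['time_s'])
E
```

```text
hole (331.1, 28.6)
hole (33.2, 28.1)
hole (92.8, 28.7)
hole (272.9, 28.6)
hole (213.7, 28.2)
mark (240.1, 38.5)
mark (244.8, 59.3)
8 [277.0, 245.5] (245.9, 49.1)
11.5667
```

```bash
cat >> h.py <<'E'
C=np.array([483,-237.7,99.7])
def rim(phi,r=47.8,yaw=179.1):
    M=down(yaw,-phi); return C-r*M[:,2],M
E
python3 - <<'E'
from h import *
plan(*rim(-45,118),10)
print('swing'); p,M=rim(-45); plan(*rim(45),15,p,M)
print('standoff to other'); p,M=rim(45,118); plan(*rim(-45,118),15,p,M)
E
```

```text
10 rows [0.912, -0.001, 0.03] [0.0, -0.0785, -0.0] t 11.57
swing
15 rows [-0.5, -0.0, 0.026] [0.0, 0.1047, 0.0] t 11.57
standoff to other
15 rows [1.233, -0.0, 0.065] [-0.0, -0.1047, -0.0] t 11.57
```

Request:
{"fn": "step_arm", "kwargs": {"plan": [0.91,0,0.03,0,-0.0785,0,0.91,0,0.03,0,-0.0785,0,0.91,0,0.03,0,-0.0785,0,0.91,0,0.03,0,-0.0785,0,0.91,0,0.03,0,-0.0785,0]}}

```text
time_s: 11.98
ee_pos: [437.2, -237.0, 208.7]
ee_rot: [-179.9, 22.8, 179.1]
force: [-0.2, 0.6, -0.7]
gripper_width: 60.3
gripper_force: 0.0
```

Request:
{"fn": "step_arm", "kwargs": {"plan": [0.91,0,0.03,0,-0.0785,0,0.91,0,0.03,0,-0.0785,0,0.91,0,0.03,0,-0.0785,0,0.91,0,0.03,0,-0.0785,0,0.91,0,0.03,0,-0.0785,0]}}

```text
time_s: 12.4
ee_pos: [438.5, -178.0, 233.9]
ee_rot: [-176.3, 38.8, 176.2]
force: [1.0, -0.3, -0.1]
gripper_width: 60.0
gripper_force: 0.0
```

Request:
{"fn": "step_arm", "kwargs": {"plan": [0,0,0,0,0,0,0,0,0,0,0,0]}}

```text
time_s: 12.57
ee_pos: [438.3, -177.4, 233.5]
ee_rot: [-176.3, 38.6, 176.4]
force: [-0.2, -1.1, 0.3]
gripper_width: 60.1
gripper_force: 0.0
```

```bash
python3 - <<'E'
from h import *
print(rim(-45,118)[0]); plan(*rim(-45),4)
E
```

```text
[ 399.57169343 -236.38940343  183.13860018]
4 rows [1.385, -1.396, 2.169] [-0.0242, -0.0281, -0.008] t 12.57
```

```bash
python3 - <<'E'
from h import *
s=sensors.state(); print(s['qpos'].round(1))
E
```

```text
[ -33.3   -5.7  128.2   35.7   25.6 -146.5]
```

Request:
{"fn": "step_arm", "kwargs": {"plan": [0,0,-1,0,0,0.125,0,0,-1,0,0,0.125,0,0,0,0,0,0.125,0,0,0,0,0,0.125,0,0,0,0,0,0.125]}}

```text
time_s: 12.98
ee_pos: [427.1, -177.3, 249.5]
ee_rot: [157.2, 32.3, 132.1]
force: [-0.6, -0.5, -1.5]
gripper_width: 60.3
gripper_force: 0.0
```

Request:
{"fn": "step_arm", "kwargs": {"plan": [0,0,0,0,0,0.125,0,0,0,0,0,0.125,0,0,0,0,0,0.125,0,0,0,0,0,0.125,0,0,0,0,0,0.125]}}

```text
time_s: 13.4
ee_pos: [427.1, -177.3, 249.2]
ee_rot: [143.5, 14.0, 98.3]
force: [-0.6, 0.1, 0.1]
gripper_width: 60.4
gripper_force: 0.0
```

Request:
{"fn": "step_arm", "kwargs": {"plan": [0,0,0,0,0,0.125,0,0,0,0,0,0.125,0,0,0,0,0,0.125,0,0,0,0,0,0.125,0,0,0,0,0,0.125]}}

```text
time_s: 13.82
ee_pos: [427.1, -177.3, 249.2]
ee_rot: [142.0, -8.2, 70.0]
force: [0.4, 0.2, 0.2]
gripper_width: 60.3
gripper_force: 0.0
```

Request:
{"fn": "step_arm", "kwargs": {"plan": [0,0,0,0,0,0.125,0,0,0,0,0,0.125,0,0,0,0,0,0.125,0,0,0,0,0,0.125,0,0,0,0,0,0.125]}}

```text
time_s: 14.23
ee_pos: [427.1, -177.3, 249.2]
ee_rot: [152.2, -28.2, 38.4]
force: [-0.7, -0.0, -0.9]
gripper_width: 60.0
gripper_force: 0.0
```

Request:
{"fn": "step_arm", "kwargs": {"plan": [0,0,0,0,0,0.125,0,0,0,0,0,0.125,0,0,0,0,0,0.125,0,0,0,0,0,0.125,0,0,0,0,0,0.125]}}

```text
time_s: 14.65
ee_pos: [427.1, -177.3, 249.2]
ee_rot: [175.8, -38.5, -3.0]
force: [-0.1, -0.2, 0.3]
gripper_width: 60.2
gripper_force: 0.0
```

```bash
sed -i 's/p\[0\]//; s/M=down(yaw,-phi); return/M=down(yaw,-phi)@np.diag([-1,-1,1]); return/' h.py; python3 - <<'E'
from h import *
s=sensors.state(); print(s['qpos'].round(1),s['ee_pos'],s['ee_rot'])
plan(*rim(-45,118),5)
print('swing'); p,M=rim(-45); plan(*rim(45),15,p,M); print(rim(-45,118)[0],rim(-45)[0])
E
```

```text
[-34.5  -7.9 127.3  33.2  28.7  35.1] [ 427.0887128  -177.30894384  249.1694795 ] [175.79984752 -38.54841915  -2.99146082]
5 rows [-1.251, 1.172, 0.715] [0.0195, 0.0227, -0.0046] t 14.65
swing
15 rows [0.5, 0.0, 0.026] [-0.0, -0.1047, 0.0] t 14.65
[ 399.57169343 -236.38940343  183.13860018] [ 449.20446564 -237.16909732  133.49970414]
```

Request:
{"fn": "step_arm", "kwargs": {"plan": [-1.25,1.17,0.72,0.0195,0.0227,-0.0046,-1.25,1.17,0.72,0.0195,0.0227,-0.0046,-1.25,1.17,0.72,0.0195,0.0227,-0.0046,-1.25,1.17,0.72,0.0195,0.0227,-0.0046,-1.25,1.17,0.72,0.0195,0.0227,-0.0046]}}

```text
time_s: 15.07
ee_pos: [402.4, -229.0, 191.0]
ee_rot: [179.3, -44.1, -0.5]
force: [-0.1, 0.2, -0.5]
gripper_width: 60.3
gripper_force: 0.0
```

Request:
{"fn": "step_arm", "kwargs": {"plan": [0,0,0,0,0,0,0,0,0,0,0,0]}}

```text
time_s: 15.23
ee_pos: [401.7, -228.5, 189.9]
ee_rot: [179.6, -43.8, -1.0]
force: [0.1, 0.3, 1.0]
gripper_width: 60.1
gripper_force: 0.0
```

```bash
python3 - <<'E'
from h import *
s=sensors.state(); print(s['qpos'].round(1),s['ee_pos'],s['ee_rot'])
plan(*rim(-45),4)
E
```

```text
[-53.5   0.5 133.9  68.4  35.9 -16.9] [ 401.72800819 -228.51173084  189.94034954] [179.62816002 -43.80273635  -1.02893554]
4 rows [-0.132, 0.189, 1.842] [0.002, 0.0052, -0.0004] t 15.23
```

Request:
{"fn": "step_arm", "kwargs": {"plan": [-0.1,0.19,1.2,0.002,0.005,0,-0.1,0.19,1.5,0.002,0.005,0,-0.1,0.19,1.5,0.002,0.005,0,-0.1,0.19,1.5,0.002,0.005,0,-0.1,0,1.5,0,0,0]}}

```text
time_s: 15.65
ee_pos: [450.4, -235.6, 136.6]
ee_rot: [179.8, -45.1, -0.5]
force: [-0.8, -0.2, -0.4]
gripper_width: 59.7
gripper_force: 0.0
```

Request:
{"fn": "step_arm", "kwargs": {"plan": [0,0,0,0,0,0,0,0,0,0,0,0]}}

```text
time_s: 15.82
ee_pos: [449.6, -234.6, 136.4]
ee_rot: [179.9, -45.1, -0.6]
force: [0.5, 1.1, 0.2]
gripper_width: 60.2
gripper_force: 0.0
```

```bash
python3 - <<'E'
from h import *
s=sensors.state(); print(s['qpos'].round(1),s['ee_pos'],s['ee_rot'])
plan(*rim(-45),1)
E
```

```text
[-48.3  10.4 135.3  89.7  31.5 -37.4] [ 449.63066388 -234.62598765  136.35274383] [179.9062376  -45.07173242  -0.56236624]
1 rows [-0.23, 0.254, 0.173] [-0.0025, -0.0013, 0.0042] t 15.82
```

Trim, then close and swing +90° (tool y rotation −0.105/row, 15 rows).

Request:
{"fn": "step_arm", "kwargs": {"plan": [-0.23,0.25,0.17,-0.0025,-0.001,0.004,0,0,0,0,0,0]}}

```text
time_s: 15.98
ee_pos: [448.3, -238.1, 133.7]
ee_rot: [179.9, -45.0, -0.9]
force: [0.8, 0.2, 1.0]
gripper_width: 59.7
gripper_force: 0.0
```

Request:
{"fn": "step_arm", "kwargs": {"plan": [0,0,0,0,0,0,0,0,0,0,0,0,0,0,0,0,0,0,0,0,0,0,0,0,0,0,0,0,0,0], "hand": 2, "newtons": 10}}

```text
time_s: 16.4
ee_pos: [448.1, -237.9, 133.1]
ee_rot: [180.0, -45.0, -1.0]
force: [-0.2, 0.5, -0.1]
gripper_width: 29.4
gripper_force: 0.0
```

Request:
{"fn": "step_arm", "kwargs": {"plan": [0,0,0,0,0,0,0,0,0,0,0,0], "newtons": 35}}

```text
time_s: 16.57
ee_pos: [448.2, -237.6, 133.0]
ee_rot: [180.0, -45.0, -1.0]
force: [-0.8, 0.5, 1.0]
gripper_width: 23.8
gripper_force: 35.0
```

```bash
python3 - <<'E'
from h import *
s=sensors.state(); print(s['qpos'].round(1),s['ee_pos'],s['ee_rot'],s['force'],s['torque'])
plan(*rim(45),15)
E
```

```text
[-48.7  10.8 135.5  90.5  31.5 -38.5] [ 448.17047973 -237.6286435   133.01145325] [179.97492041 -45.00645665  -0.97627718] [-0.83047197  0.51926911  0.97791356] [0.00784981 0.48741898 0.18495007]
15 rows [0.507, -0.004, 0.023] [0.0, -0.1047, -0.0001] t 16.57
```

Request:
{"fn": "step_arm", "kwargs": {"plan": [0.5,0,0.025,0,-0.105,0,0.5,0,0.025,0,-0.105,0,0.5,0,0.025,0,-0.105,0,0.5,0,0.025,0,-0.105,0,0.5,0,0.025,0,-0.105,0]}}

```text
time_s: 16.98
ee_pos: [461.7, -236.6, 143.1]
ee_rot: [-179.3, -30.8, -0.5]
force: [-23.4, -14.5, 31.4]
gripper_width: 23.9
gripper_force: 35.2
```

```bash
python3 - <<'E'
from h import *
s=sensors.state(); print(s['qpos'].round(1),s['ee_pos'],s['ee_rot'],s['force'],s['torque'])
plan(*rim(45),10); print(rim(-15)[0])
E
```

```text
[-40.6   9.3 124.1  43.4  29.7  14.6] [ 461.72127404 -236.61105832  143.10363707] [-179.26843121  -30.81580802   -0.47230999] [-23.41734498 -14.4743779   31.40047695] [-2.80343468  1.22121313 -1.68135967]
10 rows [0.598, 0.011, 0.069] [-0.001, -0.1323, 0.0016] t 16.98
[ 470.62997589 -237.50567613  145.8712545 ]
```

Request:
{"fn": "step_arm", "kwargs": {"plan": [0,0,0,0,0,0,0,0,0,0,0,0]}}

```text
time_s: 17.15
ee_pos: [464.5, -236.4, 144.4]
ee_rot: [-179.2, -31.1, -0.3]
force: [-13.6, -13.5, 26.4]
gripper_width: 24.3
gripper_force: 35.2
```

```bash
python3 - <<'E'
from h import *
s=sensors.state(); print(s['qpos'].round(1),s['ee_pos'],s['ee_rot'],s['force'],s['torque'])
for ph in(-30,-28,-26): print(ph,rim(ph)[0])
plan(*rim(45),14)
E
```

```text
[-40.5   9.4 124.   43.9  29.7  14.1] [ 464.47674636 -236.4243626   144.44270058] [-179.22084364  -31.14336688   -0.34608727] [-13.55428457 -13.51144755  26.43634382] [-2.9297385  -0.01969847 -1.67593546]
-30 [ 459.10294848 -237.32459512  141.0960143 ]
-28 [ 460.56202776 -237.34751617  141.90489494]
-26 [ 462.04844424 -237.37086666  142.66235541]
14 rows [0.408, 0.01, 0.054] [-0.0007, -0.0949, 0.0014] t 17.15
```

```bash
python3 - <<'E'
from h import *
s=sensors.state()
plan(*rim(-24),3,p0=[469,-231,133],R0=rot(s['ee_rot']))
E
```

```text
3 rows [0.009, 0.211, -0.391] [-0.006, -0.0415, 0.0031] t 17.15
```

Request:
{"fn": "step_arm", "kwargs": {"plan": [0,0.2,-0.4,-0.006,-0.04,0.003,0,0.2,-0.4,-0.006,-0.04,0.003,0,0.2,-0.3,-0.006,-0.04,0.003,0,0,0,0,0,0]}}

```text
time_s: 17.48
ee_pos: [456.0, -233.1, 147.8]
ee_rot: [-178.7, -23.5, -0.8]
force: [2.5, -0.3, -1.6]
gripper_width: 23.7
gripper_force: 35.0
```

```bash
python3 - <<'E'
from h import *
s=sensors.state(); print(s['qpos'].round(1),s['ee_pos'],s['ee_rot'],s['force'],s['torque'])
print(rim(-24)[0]);plan(*rim(45),14)
E
```

```text
[-37.7   9.4 119.5  26.2  35.6  33.5] [ 456.0301827  -233.1476366   147.84315191] [-178.71418538  -23.47014852   -0.78979443] [ 2.45490717 -0.33383139 -1.56573611] [-0.5357698  -0.28727163  0.22197822]
[ 463.56038697 -237.39461816  143.36747288]
14 rows [0.472, 0.032, 0.04] [-0.0014, -0.0854, 0.0011] t 17.48
```

```bash
python3 - <<'E'
from h import *
plan(*rim(52,50),16)
E
```

```text
16 rows [0.461, 0.028, 0.022] [-0.0012, -0.0823, 0.001] t 17.48
```

Request:
{"fn": "step_arm", "kwargs": {"plan": [0.46,0.03,0.022,-0.001,-0.082,0.001,0.46,0.03,0.022,-0.001,-0.082,0.001,0.46,0.03,0.022,-0.001,-0.082,0.001,0.46,0.03,0.022,-0.001,-0.082,0.001]}}

```text
time_s: 17.82
ee_pos: [472.9, -234.0, 150.8]
ee_rot: [-178.9, -4.5, -0.7]
force: [3.7, 2.7, -3.6]
gripper_width: 23.7
gripper_force: 34.9
```

```bash
python3 - <<'E'
from h import *
s=sensors.state(); print(s['qpos'].round(1),s['ee_pos'],s['ee_rot'],s['force'],s['torque'])
plan(*rim(52,50),12);print(rim(-5,53)[0])
E
```

```text
[-29.5  16.1 105.1   3.8  55.5  59.1] [ 472.9096149  -234.00358414  150.82466913] [-178.89435136   -4.49864572   -0.72469382] [ 3.71524735  2.69858679 -3.61416602] [ 0.27738221 -0.50477923  0.14274486]
12 rows [0.465, 0.031, 0.007] [-0.0014, -0.0822, 0.001] t 17.82
[ 478.3813155  -237.62744391  152.498319  ]
```

Request:
{"fn": "step_arm", "kwargs": {"plan": [0.465,0.03,0.007,-0.001,-0.082,0.001,0.465,0.03,0.007,-0.001,-0.082,0.001,0.465,0.03,0.007,-0.001,-0.082,0.001,0.465,0.03,0.007,-0.001,-0.082,0.001,0.465,0.03,0.007,-0.001,-0.082,0.001]}}

```text
time_s: 18.23
ee_pos: [496.0, -234.2, 149.0]
ee_rot: [-178.9, 19.0, -0.6]
force: [0.5, 4.7, 6.0]
gripper_width: 23.8
gripper_force: 34.9
```

```bash
python3 - <<'E'
from h import *
s=sensors.state(); print(s['qpos'].round(1),s['ee_pos'],s['ee_rot'],s['force'],s['torque'])
plan(*rim(52,50),7);print(rim(19,50)[0])
E
```

```text
[-22.9  28.7  87.5  -6.2  82.   69.7] [ 495.96730419 -234.17141142  149.00619321] [-178.94325136   19.04098114   -0.57464318] [0.45618629 4.72047315 6.02206962] [ 0.47363352  0.1741074  -0.3557491 ]
7 rows [0.468, 0.055, 0.014] [-0.0021, -0.0822, 0.0014] t 18.23
[ 499.2763995  -237.95569012  146.97592878]
```

Request:
{"fn": "step_arm", "kwargs": {"plan": [0.46,0,0.02,0,-0.082,0,0.46,0,0.02,0,-0.082,0,0.46,0,0.02,0,-0.082,0,0.46,0,0.02,0,-0.082,0]}}

```text
time_s: 18.57
ee_pos: [511.5, -234.3, 142.9]
ee_rot: [-178.8, 37.9, -0.2]
force: [1.9, 4.2, 16.1]
gripper_width: 23.8
gripper_force: 35.0
```

Request:
{"fn": "step_arm", "kwargs": {"plan": [0.46,0,0.02,0,-0.082,0,0.46,0,0.02,0,-0.082,0,0.46,0,0.02,0,-0.082,0,0,0,0,0,0,0]}}

```text
time_s: 18.9
ee_pos: [522.9, -234.3, 131.2]
ee_rot: [-178.6, 52.1, 0.2]
force: [8.9, 3.6, 17.7]
gripper_width: 24.2
gripper_force: 35.0
```

```bash
python3 - <<'E'
from h import *
p=viewer.grab_frame('side'); s=sensors.state(); print(s['qpos'].round(1),s['ee_pos'],s['ee_rot'],s['force'],s['torque'])
for n,c in yellow(p['img']): print(n,c,ang(p,c))
print(rim(52,50)[0]);np.save('pics/s5.npy',p['img'])
E
```

```text
[-18.1  48.8  66.3 -14.3 114.9  72.4] [ 522.69083351 -234.35099222  131.47670857] [-178.58821687   51.90417703    0.23601736] [ 8.59885719  3.77012879 14.85449642] [-0.07648368  0.76605031 -0.66100064]
18 [283.3, 221.1] (336.1, 61.4)
[ 522.39567693 -238.31887675  130.48307377]
```

Request:
{"fn": "step_arm", "kwargs": {"plan": [0,0,-0.4,0,0,0]}}

```text
time_s: 19.03
ee_pos: [523.9, -234.6, 132.6]
ee_rot: [-178.4, 52.0, 0.3]
force: [-6.3, 2.6, -1.5]
gripper_width: 24.0
gripper_force: 34.9
```

Request:
{"fn": "step_arm", "kwargs": {"plan": [0,0,0,0,0,0,0,0,0,0,0,0,0,0,-1,0,0,0,0,0,-2,0,0,0,0,0,-3,0,0,0], "hand": 6}}

```text
time_s: 19.45
ee_pos: [570.1, -237.5, 168.6]
ee_rot: [-178.4, 52.0, 0.3]
force: [1.2, -0.1, -0.1]
gripper_width: 54.5
gripper_force: 0.0
```

Request:
{"fn": "step_arm", "kwargs": {"plan": [0,0,0,0,0,0,0,0,0,0,0,0,0,0,0,0,0,0,0,0,0,0,0,0,0,0,0,0,0,0]}}

```text
time_s: 19.87
ee_pos: [570.3, -237.2, 168.8]
ee_rot: [-178.6, 51.9, 0.2]
force: [-0.3, 0.4, 0.1]
gripper_width: 59.8
gripper_force: 0.0
```

Request:
{"fn": "step_arm", "kwargs": {"plan": [0,0,0,0,0,0,0,0,0,0,0,0,0,0,0,0,0,0,0,0,0,0,0,0,0,0,0,0,0,0]}}

```text
time_s: 20.28
ee_pos: [571.3, -237.1, 169.4]
ee_rot: [-178.6, 51.8, 0.2]
force: [-0.4, -0.6, -0.8]
gripper_width: 60.0
gripper_force: 0.0
```

Request:
{"fn": "step_arm", "kwargs": {"plan": [0,0,0,0,0,0,0,0,0,0,0,0,0,0,0,0,0,0,0,0,0,0,0,0,0,0,0,0,0,0]}}

```text
time_s: 20.7
ee_pos: [571.3, -237.1, 169.4]
ee_rot: [-178.6, 51.8, 0.2]
force: [1.0, 0.3, 0.6]
gripper_width: 60.4
gripper_force: 0.0
```

Request:
{"fn": "step_arm", "kwargs": {"plan": [0,0,0,0,0,0,0,0,0,0,0,0,0,0,0,0,0,0,0,0,0,0,0,0,0,0,0,0,0,0]}}

```text
time_s: 21.12
ee_pos: [571.3, -237.1, 169.4]
ee_rot: [-178.6, 51.8, 0.2]
force: [0.5, 0.5, -0.2]
gripper_width: 60.2
gripper_force: 0.0
```

Request:
{"fn": "step_arm", "kwargs": {"plan": [0,0,0,0,0,0,0,0,0,0,0,0,0,0,0,0,0,0,0,0,0,0,0,0,0,0,0,0,0,0]}}

```text
time_s: 21.53
ee_pos: [571.3, -237.1, 169.4]
ee_rot: [-178.6, 51.8, 0.2]
force: [1.2, 0.1, 0.3]
gripper_width: 59.8
gripper_force: 0.0
```

Request:
{"fn": "step_arm", "kwargs": {"plan": [0,0,0,0,0,0,0,0,0,0,0,0,0,0,0,0,0,0,0,0,0,0,0,0,0,0,0,0,0,0]}}

```text
time_s: 21.95
ee_pos: [571.3, -237.1, 169.4]
ee_rot: [-178.6, 51.8, 0.2]
force: [-0.5, -0.0, 0.1]
gripper_width: 60.1
gripper_force: 0.0
```

```bash
python3 - <<'E'
from h import *
p=viewer.grab_frame('side'); s=sensors.state(); print(s['time_s'],s['ee_pos'],s['ee_rot'],s['force'])
for n,c in yellow(p['img']): print(n,c,ang(p,c))
cv2.imwrite('pics/s5.png',cv2.resize(p['img'][190:265,245:345,::-1],(800,600),interpolation=cv2.INTER_CUBIC))
E
```

```text
22.0 [ 571.28367312 -237.15187965  169.41267364] [-178.64500366   51.78784524    0.18573982] [ 0.60025222 -0.53659752  0.31504935]
10 [275.5, 244.3] (255.1, 51.7)
```

View pics/s5.png

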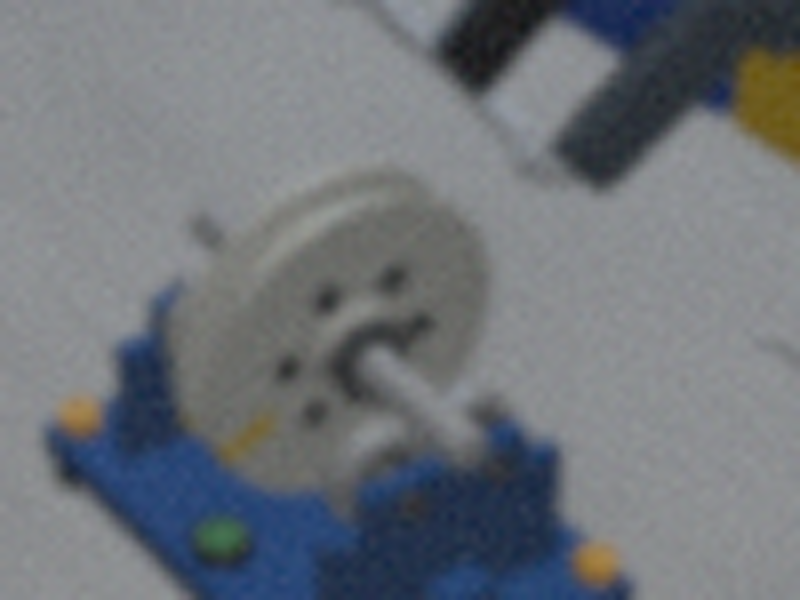

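```bash
python3 - <<'E'
from h import *
p=viewer.grab_frame('side'); c=(355.3/8+245,345.3/8+190)
for x,y in[(326,298),(392,278),(426,322),(288,369),(315,412),(268,420),(247,437),(225,455)]: print(ang(p,(x/8+245,y/8+190),c))
for n,u in yellow(p['img']): print(n,u,ang(p,u,c))
C[:]=[483,-235,99.7]
print('to -20'); plan(*rim(-24,112),12)
q,M=rim(52,112); print(sensors.state()['time_s'])
E
```

```text
(333.6, 29.8)
(33.4, 27.4)
(96.5, 31.2)
(275.2, 28.9)
(217.2, 27.8)
(246.3, 40.4)
(246.8, 49.9)
(247.0, 59.8)
12 [275.8, 244.0] (249.4, 49.2)
to -20
12 rows [-1.234, -0.013, 0.073] [-0.0013, 0.1102, 0.0004] t 22.05
22.05
```

```bash
sed -i 's/^C=.*/C=np.array([483,-235,100])/' h.py; python3 - <<'E'
from h import *
plan(*rim(62,112),3)
q,M=rim(62,112); plan(*rim(62,49),5,q,M); print(q,rim(62,49)[0])
E
```

```text
3 rows [0.662, -0.02, 0.03] [-0.0026, -0.0594, 0.0042] t 22.05
5 rows [0.0, 0.0, 1.26] [0.0, 0.0, 0.0] t 22.05
[ 581.87793057 -236.55329866  152.58081503] [ 526.25909462 -235.67956816  123.00410658]
```

Request:
{"fn": "step_arm", "kwargs": {"plan": [0.66,-0.02,0.03,-0.003,-0.06,0.004,0.66,-0.02,0.03,-0.003,-0.06,0.004,0.66,-0.02,0.03,-0.003,-0.06,0.004]}}

```text
time_s: 22.3
ee_pos: [582.1, -236.6, 153.3]
ee_rot: [179.9, 62.2, -0.9]
force: [0.7, 0.2, -0.0]
gripper_width: 60.1
gripper_force: 0.0
```

Request:
{"fn": "step_arm", "kwargs": {"plan": [0,0,1,0,0,0,0,0,1.2,0,0,0,0,0,1.2,0,0,0,0,0,1.2,0,0,0,0,0,1.2,0,0,0]}}

```text
time_s: 22.72
ee_pos: [530.1, -235.8, 125.1]
ee_rot: [180.0, 62.1, -0.8]
force: [-0.7, -0.1, -0.2]
gripper_width: 60.3
gripper_force: 0.0
```

Request:
{"fn": "step_arm", "kwargs": {"plan": [0,0,0,0,0,0,0,0,0,0,0,0]}}

```text
time_s: 22.88
ee_pos: [530.5, -235.9, 125.8]
ee_rot: [180.0, 62.1, -0.8]
force: [0.2, -0.5, -0.3]
gripper_width: 60.0
gripper_force: 0.0
```

```bash
python3 - <<'E'
from h import *
s=sensors.state(); print(s['qpos'].round(1),s['ee_pos'],s['ee_rot'],s['force'])
plan(*rim(62,49),1)
E
```

```text
[-17.2  55.   60.8 -17.5 124.1  72.2] [ 530.49430908 -235.85801573  125.75606358] [179.98765577  62.13407919  -0.84468725] [ 0.22744187 -0.53263824 -0.25435136]
1 rows [0.045, -0.012, 0.503] [0.0011, 0.0023, 0.0005] t 22.88
```

Request:
{"fn": "step_arm", "kwargs": {"plan": [0.04,0,0.48,0,0,0,0,0,0,0,0,0,0,0,0,0,0,0,0,0,0,0,0,0], "hand": 2, "newtons": 10}}

```text
time_s: 23.22
ee_pos: [526.8, -235.8, 123.0]
ee_rot: [179.9, 62.1, -0.9]
force: [0.7, -0.2, 0.1]
gripper_width: 35.9
gripper_force: 0.0
```

Request:
{"fn": "step_arm", "kwargs": {"plan": [0,0,0,0,0,0,0,0,0,0,0,0]}}

```text
time_s: 23.38
ee_pos: [526.8, -234.9, 123.0]
ee_rot: [-179.8, 62.1, -0.7]
force: [0.1, -2.6, -1.5]
gripper_width: 23.7
gripper_force: 10.0
```

Request:
{"fn": "step_arm", "kwargs": {"plan": [0,0,0,0,0,0,0,0,0,0,0,0], "newtons": 35}}

```text
time_s: 23.55
ee_pos: [526.8, -235.2, 122.9]
ee_rot: [-179.9, 62.1, -0.8]
force: [1.2, 3.4, -0.0]
gripper_width: 23.6
gripper_force: 35.0
```

```bash
python3 - <<'E'
from h import *
s=sensors.state(); print(s['ee_pos'],s['ee_rot'],s['force'],s['torque'])
plan(*rim(-20,49),16)
q,M=rim(-20,49); plan(*rim(-42,49),10,q,M)
E
```

```text
[ 526.78682712 -235.23354251  122.94784855] [-179.92528306   62.08509095   -0.75144496] [ 1.17043553  3.35311102 -0.04162346] [ 0.17668606 -0.49228178 -0.44529191]
16 rows [-0.441, 0.002, 0.021] [-0.0, 0.0895, 0.0001] t 23.55
10 rows [-0.188, -0.0, 0.004] [-0.0, 0.0384, 0.0] t 23.55
```

Request:
{"fn": "step_arm", "kwargs": {"plan": [-0.44,0,0.02,0,0.0895,0,-0.44,0,0.02,0,0.0895,0,-0.44,0,0.02,0,0.0895,0,-0.44,0,0.02,0,0.0895,0,-0.44,0,0.02,0,0.0895,0]}}

```text
time_s: 23.97
ee_pos: [513.2, -235.9, 137.9]
ee_rot: [179.9, 36.1, -0.8]
force: [-0.5, -0.1, -6.7]
gripper_width: 23.9
gripper_force: 35.0
```

Request:
{"fn": "step_arm", "kwargs": {"plan": [-0.44,0,0.02,0,0.0895,0,-0.44,0,0.02,0,0.0895,0,-0.44,0,0.02,0,0.0895,0,-0.44,0,0.02,0,0.0895,0,-0.44,0,0.02,0,0.0895,0]}}

```text
time_s: 24.38
ee_pos: [491.8, -235.4, 147.6]
ee_rot: [180.0, 10.6, -0.8]
force: [0.8, 1.0, -6.8]
gripper_width: 23.8
gripper_force: 35.0
```

```bash
python3 - <<'E'
from h import *
s=sensors.state(); print(s['qpos'].round(1),s['ee_pos'],s['ee_rot'],s['force'],s['torque'])
print(rim(11,49)[0]);plan(*rim(-20,49),7)
E
```

```text
[-24.3  24.1  93.6  -4.5  72.   68.3] [ 491.7980007  -235.39476097  147.56372723] [179.95383906  10.61484245  -0.82275595] [ 0.80555755  0.9602872  -6.77028329] [ 0.00807794 -0.29251467 -0.02245569]
[ 492.34848733 -235.14685777  148.09973199]
7 rows [-0.37, -0.004, 0.006] [0.0001, 0.0763, 0.0002] t 24.38
```

Request:
{"fn": "step_arm", "kwargs": {"plan": [-0.37,0,0.05,0,0.076,0,-0.37,0,0.05,0,0.076,0,-0.37,0,0.04,0,0.076,0,-0.37,0,0.04,0,0.076,0]}}

```text
time_s: 24.72
ee_pos: [477.8, -235.2, 148.2]
ee_rot: [179.9, -6.9, -0.8]
force: [3.6, 2.9, -2.4]
gripper_width: 23.9
gripper_force: 35.0
```

Request:
{"fn": "step_arm", "kwargs": {"plan": [-0.37,0,0.03,0,0.076,0,-0.3,0,0.02,0,0.06,0,-0.25,0,0.01,0,0.05,0,-0.2,0,0,0,0.04,0]}}

```text
time_s: 25.05
ee_pos: [467.2, -235.1, 146.2]
ee_rot: [179.9, -19.9, -0.9]
force: [4.3, 5.2, 1.2]
gripper_width: 23.6
gripper_force: 35.0
```

```bash
python3 - <<'E'
from h import *
p=viewer.grab_frame('side');s=sensors.state(); print(s['qpos'].round(1),s['ee_pos'],s['ee_rot'],s['force'],s['torque'])
for n,u in yellow(p['img']): print(n,u,ang(p,u,(289.5,233.3)))
ph=s['ee_rot'][1];print(rim(ph,49)[0]);plan(*rim(-43,49),10)
E
```

```text
[-34.7  10.7 116.7  18.2  37.2  43.2] [ 466.52360568 -235.05846796  146.11624829] [179.91311631 -19.94158616  -0.92176242] [4.88264185 4.71272281 3.10025207] [ 0.73288907 -1.20024284  0.38040649]
4 [270.7, 213.8] (325.8, 113.6)
[ 466.29002685 -234.73749877  146.0620005 ]
10 rows [-0.199, -0.003, 0.003] [0.0002, 0.0402, -0.0] t 25.1
```

Request:
{"fn": "step_arm", "kwargs": {"plan": [-0.2,0,0.003,0,0.04,0,-0.2,0,0.003,0,0.04,0,-0.2,0,0.003,0,0.04,0,-0.2,0,0.003,0,0.04,0,-0.2,0,0.003,0,0.04,0]}}

```text
time_s: 25.52
ee_pos: [458.8, -235.5, 142.2]
ee_rot: [179.9, -31.3, -0.8]
force: [6.2, 2.6, 2.7]
gripper_width: 23.9
gripper_force: 35.0
```

```bash
python3 - <<'E'
from h import *
s=sensors.state(); print(s['qpos'].round(1),s['ee_pos'],s['ee_rot'],s['force'],s['torque'])
ph=s['ee_rot'][1];print(rim(ph,49)[0]);plan(*rim(-42,49),5)
E
```

```text
[-40.3   8.8 125.2  44.4  28.   13.9] [ 458.77796946 -235.51733526  142.20469763] [179.85810224 -31.2724849   -0.76395318] [6.18076861 2.59364721 2.72931472] [ 0.57770948 -0.97310146  0.41162384]
[ 457.56681093 -234.60046354  141.88070277]
5 rows [-0.207, -0.018, -0.006] [0.0002, 0.0374, 0.0004] t 25.52
```

Request:
{"fn": "step_arm", "kwargs": {"plan": [-0.16,0,0,0,0.03,0,-0.16,0,0,0,0.03,0,-0.16,0,0,0,0.03,0,-0.16,0,0,0,0.03,0,-0.16,0,0,0,0.03,0]}}

```text
time_s: 25.93
ee_pos: [452.8, -235.4, 138.4]
ee_rot: [179.9, -40.0, -0.7]
force: [5.0, 1.7, 2.8]
gripper_width: 23.6
gripper_force: 35.0
```

```bash
python3 - <<'E'
from h import *
p=viewer.grab_frame('side');s=sensors.state(); print(s['qpos'].round(1),s['ee_pos'],s['ee_rot'],s['force'],s['torque'])
print(rim(s['ee_rot'][1],49)[0])
for n,u in yellow(p['img']): print(n,u,ang(p,u,(289.5,233.3)))
E
```

```text
[-45.3   9.2 131.8  74.4  27.9 -19.5] [ 452.31982414 -235.3753737   137.95498237] [179.96664162 -39.98689193  -0.83001314] [8.35447601 0.42392803 6.12647253] [-0.18194249 -1.61622428  0.11893905]
[ 451.51588004 -234.50540792  137.54338249]
```

```bash
python3 - <<'E'
from h import *
q,M=rim(-40,112); plan(*rim(5,120),15,q,M)
E
```

```text
15 rows [0.608, 0.0, -0.035] [-0.0, -0.0524, 0.0] t 25.98
```

Request:
{"fn": "step_arm", "kwargs": {"plan": [0,0,-0.1,0,0,0]}}

```text
time_s: 26.07
ee_pos: [451.8, -235.4, 138.6]
ee_rot: [180.0, -39.8, -0.8]
force: [5.4, 0.2, 2.1]
gripper_width: 23.5
gripper_force: 35.0
```

Request:
{"fn": "step_arm", "kwargs": {"plan": [0,0,0,0,0,0,0,0,0,0,0,0,0,0,-1,0,0,0,0,0,-2,0,0,0,0,0,-3,0,0,0], "hand": 6}}

```text
time_s: 26.48
ee_pos: [411.1, -233.0, 181.4]
ee_rot: [-179.8, -39.3, -0.8]
force: [0.3, -0.1, -0.2]
gripper_width: 54.5
gripper_force: 0.0
```

```bash
python3 - <<'E'
from h import *
s=sensors.state();print(s['ee_pos'],s['ee_rot']);plan(*rim(5,120),20)
E
```

```text
[ 411.06804677 -232.95429876  181.36953102] [-179.77521703  -39.32381535   -0.84955671]
20 rows [0.463, 0.005, -0.053] [-0.0002, -0.0387, 0.0001] t 26.48
```

Request:
{"fn": "step_arm", "kwargs": {"plan": [0.46,0,-0.05,0,-0.039,0,0.46,0,-0.05,0,-0.039,0,0.46,0,-0.05,0,-0.039,0,0.46,0,-0.05,0,-0.039,0,0.46,0,-0.05,0,-0.039,0]}}

```text
time_s: 26.9
ee_pos: [428.8, -234.3, 198.2]
ee_rot: [179.9, -28.2, -0.8]
force: [0.4, 0.2, -0.6]
gripper_width: 60.1
gripper_force: 0.0
```

Request:
{"fn": "step_arm", "kwargs": {"plan": [0.46,0,-0.05,0,-0.039,0,0.46,0,-0.05,0,-0.039,0,0.46,0,-0.05,0,-0.039,0,0.46,0,-0.05,0,-0.039,0,0.46,0,-0.05,0,-0.039,0]}}

```text
time_s: 27.32
ee_pos: [448.9, -234.6, 209.7]
ee_rot: [179.9, -17.0, -0.8]
force: [0.4, -0.3, 0.4]
gripper_width: 59.9
gripper_force: 0.0
```

Request:
{"fn": "step_arm", "kwargs": {"plan": [0.46,0,-0.05,0,-0.039,0,0.46,0,-0.05,0,-0.039,0,0.46,0,-0.05,0,-0.039,0,0.46,0,-0.05,0,-0.039,0,0.46,0,-0.05,0,-0.039,0]}}

```text
time_s: 27.73
ee_pos: [470.9, -235.0, 217.1]
ee_rot: [179.9, -5.9, -0.8]
force: [-0.0, 0.2, 0.3]
gripper_width: 60.2
gripper_force: 0.0
```

Request:
{"fn": "step_arm", "kwargs": {"plan": [0.46,0,-0.05,0,-0.039,0,0.46,0,-0.05,0,-0.039,0,0.46,0,-0.05,0,-0.039,0,0.46,0,-0.05,0,-0.039,0,0.46,0,-0.05,0,-0.039,0]}}

```text
time_s: 28.15
ee_pos: [493.9, -235.4, 220.2]
ee_rot: [179.9, 5.3, -0.8]
force: [-0.1, 0.0, -0.8]
gripper_width: 59.6
gripper_force: 0.0
```

Request:
{"fn": "step_arm", "kwargs": {"plan": [0,0,0,0,0,0,0,0,0,0,0,0,0,0,0,0,0,0,0,0,0,0,0,0,0,0,0,0,0,0]}}

```text
time_s: 28.57
ee_pos: [493.3, -235.3, 220.8]
ee_rot: [180.0, 5.1, -0.8]
force: [0.2, -0.1, -0.1]
gripper_width: 59.8
gripper_force: 0.0
```

Request:
{"fn": "step_arm", "kwargs": {"plan": [0,0,0,0,0,0,0,0,0,0,0,0,0,0,0,0,0,0,0,0,0,0,0,0,0,0,0,0,0,0]}}

```text
time_s: 28.98
ee_pos: [494.0, -235.3, 220.6]
ee_rot: [180.0, 5.1, -0.8]
force: [-0.2, -0.3, 0.5]
gripper_width: 60.0
gripper_force: 0.0
```

Request:
{"fn": "step_arm", "kwargs": {"plan": [0,0,0,0,0,0,0,0,0,0,0,0,0,0,0,0,0,0,0,0,0,0,0,0,0,0,0,0,0,0]}}

```text
time_s: 29.4
ee_pos: [494.1, -235.3, 220.5]
ee_rot: [180.0, 5.1, -0.8]
force: [-0.4, 0.2, -0.0]
gripper_width: 60.2
gripper_force: 0.0
```

```bash
python3 - <<'E'
from h import *
p=viewer.grab_frame('side'); s=sensors.state(); print(s['time_s'],s['ee_pos'],s['ee_rot'])
for n,c in yellow(p['img']): print(n,c,ang(p,c,(289.5,233.3)))
cv2.imwrite('pics/s6.png',cv2.resize(p['img'][190:265,245:345,::-1],(800,600),interpolation=cv2.INTER_CUBIC))
E
```

```text
29.45 [ 494.08973195 -235.22104596  220.49989854] [179.98761975   5.10317118  -0.81982008]
12 [275.8, 244.1] (249.9, 49.4)
```

View pics/s6.png

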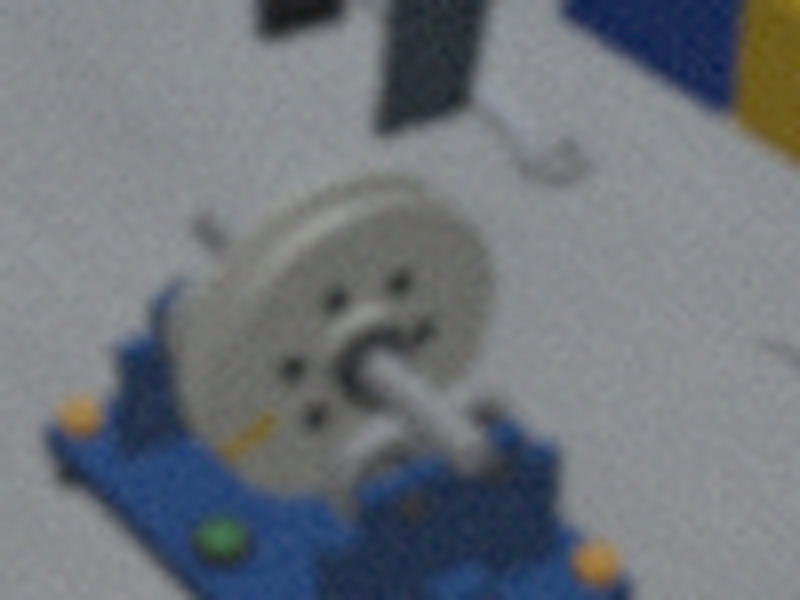

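```bash
cat > fit.py <<'E'
from h import *
def rest(a,d,v=0,w=2*np.pi):
    dt=2e-3;n=6000; a=np.radians(a);om=np.zeros_like(a);F=w*w*np.sin(np.radians(d));stuck=np.zeros(a.shape,bool)
    for _ in range(n//3):
        g=-w*w*np.sin(a)-v*om
        new=om+dt*(g-F*np.sign(om)); new=np.where(om==0,np.where(abs(g)>F,dt*(g-F*np.sign(g)),0),np.where(new*om<0,0,new))
        om=new; a=a+om*dt
    return np.degrees(a)
def fit(data,s0=2.0,s1=6.0):
    H=np.arange(205,290,1.);D=np.arange(0.5,22,1.);best=[]
    for v in(0,.5,1,2):
        HH,DD=np.meshgrid(H,D,indexing='ij');c=0*HH
        for st,en in data:
            rs=[rest(st+o-HH,DD,v)+HH for o in(-3,0,3)]
            c=c+np.min([(r-en)**2/s0**2+(o/3)**2 for r,o in zip(rs,(-3,0,3))],0)
        for i in np.argsort(c.ravel())[:400]: best.append((c.ravel()[i],HH.ravel()[i],DD.ravel()[i],v))
    best.sort(); b=np.array(best); w=np.exp(-b[:,0]/2); m=(w*b[:,1]).sum()/w.sum()
    print('H',m,np.sqrt((w*(b[:,1]-m)**2).sum()/w.sum())); print(b[:25:2].round(1).tolist())
E
python3 - <<'E'
from fit import *
p=viewer.grab_frame('side'); c=(358.5/8+245,348.5/8+190)
A=[ang(p,(x/8+245,y/8+190),c)[0] for x,y in[(336,299),(400,282),(426,329),(292,368),(316,415)]]
print(A,np.mean([(a+30)%60-30 for a in A]),[ang(p,(x/8+245,y/8+190),c) for x,y in [(275,414),(228,455)]])
# held angle at release 1: rim outer mark point
im=np.load('pics/s5.npy')
m=cv2.cvtColor(im,cv2.COLOR_RGB2HSV)[205:262,262:312]; k=(m[...,0]>14)&(m[...,0]<34)&(m[...,1]>90); print(np.argwhere(k)[:,::-1].tolist())
for th in(325,330,335,340,345,350):
  r=np.radians(th);d=np.array([np.sin(r),0,np.cos(r)]);print(th,[(proj(p,np.array([483,y,100])+R_*d)+[1.5,.5]).round(1).tolist() for y,R_ in((-247,38),(-247,60),(-223,60))])
fit([(360,242.7),(336,245.2),(143,246.5)])
print(sensors.state()['time_s'])
E
```

```text
[338.5, 38.5, 99.0, 278.7, 219.4] -21.18 [(250.1, 37.7), (248.4, 59.4)]
[[19, 14], [20, 14], [21, 14], [19, 15], [20, 15], [21, 15], [22, 15], [20, 16], [21, 16], [22, 16], [23, 16], [21, 17], [22, 17], [23, 17], [22, 18], [23, 18], [22, 19], [23, 19]]
325 [[283.3, 227.3], [279.5, 223.7], [274.4, 219.2]]
330 [[284.1, 226.5], [280.9, 222.3], [275.8, 217.9]]
335 [[285.0, 225.6], [282.3, 221.0], [277.2, 216.6]]
340 [[285.9, 224.9], [283.8, 219.8], [278.6, 215.4]]
345 [[286.8, 224.2], [285.3, 218.7], [280.1, 214.3]]
350 [[287.8, 223.6], [286.8, 217.7], [281.6, 213.3]]
H 245.16072283903705 1.1691148602493113
[[0.1, 245.0, 5.5, 2.0], [0.7, 245.0, 1.5, 1.0], [1.0, 246.0, 1.5, 2.0], [1.1, 245.0, 0.5, 2.0], [1.2, 244.0, 5.5, 2.0], [1.8, 244.0, 1.5, 1.0], [1.9, 246.0, 3.5, 0.5], [2.1, 246.0, 0.5, 2.0], [2.3, 244.0, 3.5, 0.5], [2.6, 246.0, 3.5, 2.0], [2.6, 245.0, 2.5, 0.5], [3.0, 244.0, 3.5, 2.0], [3.1, 245.0, 5.5, 0.5]]
29.5
```

```bash
python3 - <<'E'
from fit import *
fit([(360,242.7),(339,245.2),(144,248.8)])
from fit import rest
for a in (50,60,70,80,90,100,110): print(a,rest(np.full(7,float(a)),np.array([2,5,8,11,14,17,20.])).round(1))
E
```

```text
H 246.15265082318888 1.17339048693681
[[0.0, 246.0, 3.5, 0.5], [1.0, 247.0, 3.5, 0.5], [1.2, 246.0, 5.5, 2.0], [1.6, 246.0, 1.5, 2.0], [1.7, 246.0, 2.5, 0.5], [2.0, 246.0, 4.5, 2.0], [2.1, 245.0, 5.5, 2.0], [2.2, 247.0, 5.5, 2.0], [2.4, 247.0, 1.5, 2.0], [2.5, 247.0, 5.5, 0.5], [2.7, 247.0, 8.5, 1.0], [3.0, 246.0, 3.5, 2.0], [3.4, 246.0, 8.5, 1.0]]
50 [ 12.7   2.    0.    4.   -7.9 -14.1  -8.1]
60 [ 13.4  -3.5  -7.5   9.5   0.6 -11.3 -16.7]
70 [  4.4   4.5   0.5   1.5   8.5  -3.4 -15.3]
80 [-16.   -1.8   7.9  -5.9  12.1   3.9  -7.9]
90 [-41.5  -4.2   1.4  -9.4   5.4  10.6  -1.4]
100 [-60.   -6.5  -4.5  -3.5  -0.5  16.5   4.5]
110 [-54.5 -13.5  -6.2   1.7  -5.7  12.4   9.5]
```

```bash
python3 - <<'E'
from h import *
plan(*rim(-36,110),18)
E
```

```text
18 rows [-0.461, -0.001, 0.067] [-0.0, 0.0399, 0.0001] t 29.5
```

Request:
{"fn": "step_arm", "kwargs": {"plan": [-0.46,0,0.067,0,0.04,0,-0.46,0,0.067,0,0.04,0,-0.46,0,0.067,0,0.04,0,-0.46,0,0.067,0,0.04,0,-0.46,0,0.067,0,0.04,0]}}

```text
time_s: 29.92
ee_pos: [470.9, -234.9, 217.5]
ee_rot: [180.0, -6.5, -0.8]
force: [-0.6, 0.9, -0.5]
gripper_width: 60.0
gripper_force: 0.0
```

Request:
{"fn": "step_arm", "kwargs": {"plan": [-0.46,0,0.067,0,0.04,0,-0.46,0,0.067,0,0.04,0,-0.46,0,0.067,0,0.04,0,-0.46,0,0.067,0,0.04,0,-0.46,0,0.067,0,0.04,0]}}

```text
time_s: 30.33
ee_pos: [448.9, -234.6, 210.0]
ee_rot: [180.0, -17.9, -0.8]
force: [-0.5, 0.5, 0.7]
gripper_width: 60.0
gripper_force: 0.0
```

Request:
{"fn": "step_arm", "kwargs": {"plan": [-0.46,0,0.067,0,0.04,0,-0.46,0,0.067,0,0.04,0,-0.46,0,0.067,0,0.04,0,-0.46,0,0.067,0,0.04,0,-0.46,0,0.067,0,0.04,0]}}

```text
time_s: 30.75
ee_pos: [429.0, -234.3, 198.1]
ee_rot: [179.9, -29.4, -0.8]
force: [0.7, -0.0, 1.0]
gripper_width: 59.9
gripper_force: 0.0
```

Request:
{"fn": "step_arm", "kwargs": {"plan": [-0.46,0,0.067,0,0.04,0,-0.46,0,0.067,0,0.04,0,-0.46,0,0.067,0,0.04,0,0,0,0,0,0,0]}}

```text
time_s: 31.08
ee_pos: [416.5, -233.2, 187.3]
ee_rot: [-179.8, -36.0, -1.0]
force: [-1.2, 0.3, -0.3]
gripper_width: 59.9
gripper_force: 0.0
```

```bash
python3 - <<'E'
from h import *
s=sensors.state();print(s['ee_pos'],s['ee_rot']);plan(*rim(-36,49),6)
E
```

```text
[ 416.48955655 -233.16395001  187.32265795] [-179.813826    -36.03851899   -1.01895056]
6 rows [0.041, 0.014, 1.013] [-0.0003, -0.0001, -0.0003] t 31.08
```

Request:
{"fn": "step_arm", "kwargs": {"plan": [0,0,1.2,0,0,0,0,0,1.2,0,0,0,0,0,1.2,0,0,0,0,0,1.2,0,0,0,0,0,1.2,0,0,0]}}

```text
time_s: 31.5
ee_pos: [455.0, -235.0, 140.7]
ee_rot: [179.9, -36.2, -0.8]
force: [0.6, -0.1, 0.2]
gripper_width: 59.7
gripper_force: 0.0
```

Request:
{"fn": "step_arm", "kwargs": {"plan": [0,0,0,0,0,0,0,0,0,0,0,0]}}

```text
time_s: 31.67
ee_pos: [454.4, -234.5, 140.5]
ee_rot: [-180.0, -36.1, -0.8]
force: [0.8, 0.2, 0.5]
gripper_width: 60.2
gripper_force: 0.0
```

```bash
python3 - <<'E'
from h import *
s=sensors.state();print(s['ee_pos'],s['ee_rot']);plan(*rim(-36,49),1)
E
```

```text
[ 454.43695098 -234.52365756  140.53110087] [-179.97478623  -36.11506229   -0.78183395]
1 rows [-0.071, 0.003, 0.058] [-0.0017, -0.002, 0.0017] t 31.67
```

Request:
{"fn": "step_arm", "kwargs": {"plan": [-0.07,0,0.05,0,0,0,0,0,0,0,0,0,0,0,0,0,0,0,0,0,0,0,0,0,0,0,0,0,0,0], "hand": 2, "newtons": 10}}

```text
time_s: 32.08
ee_pos: [453.6, -234.9, 140.1]
ee_rot: [179.9, -36.2, -0.8]
force: [0.2, -0.4, 0.1]
gripper_width: 29.7
gripper_force: 0.0
```

Request:
{"fn": "step_arm", "kwargs": {"plan": [0,0,0,0,0,0,0,0,0,0,0,0,0,0,0,0,0,0], "newtons": 35}}

```text
time_s: 32.33
ee_pos: [453.6, -235.1, 140.0]
ee_rot: [179.9, -36.2, -0.8]
force: [-2.8, -0.3, 3.0]
gripper_width: 23.6
gripper_force: 35.0
```

Request:
{"fn": "step_arm", "kwargs": {"plan": [0.16,0,0,0,-0.03,0,0.16,0,0,0,-0.03,0,0.16,0,0,0,-0.03,0,0.16,0,0,0,-0.03,0,0.16,0,0,0,-0.03,0]}}

```text
time_s: 32.75
ee_pos: [460.0, -235.1, 144.4]
ee_rot: [179.9, -27.5, -0.8]
force: [-3.3, -0.2, 4.3]
gripper_width: 24.0
gripper_force: 35.0
```

Request:
{"fn": "step_arm", "kwargs": {"plan": [0.2,0,0,0,-0.04,0,0.2,0,0,0,-0.04,0,0.2,0,0,0,-0.04,0,0.25,0,0,0,-0.05,0,0.25,0,0,0,-0.05,0]}}

```text
time_s: 33.17
ee_pos: [470.4, -235.3, 149.0]
ee_rot: [179.9, -14.8, -0.8]
force: [-1.1, 1.7, 3.7]
gripper_width: 23.7
gripper_force: 35.0
```

```bash
python3 - <<'E'
from h import *
s=sensors.state();print(s['ee_pos'],s['ee_rot'],s['force'],rim(s['ee_rot'][1],49)[0]);plan(*rim(66,49),17)
E
```

```text
[ 470.36900355 -235.26463796  149.01181087] [179.91518332 -14.82690771  -0.80710448] [-1.11992734  1.694736    3.70478652] [ 470.46245783 -234.80304455  147.36846256]
17 rows [0.411, -0.002, 0.026] [0.0001, -0.083, 0.0] t 33.17
```

Request:
{"fn": "step_arm", "kwargs": {"plan": [0.41,0,0.02,0,-0.083,0,0.41,0,0.02,0,-0.083,0,0.41,0,0.02,0,-0.083,0,0.41,0,0.02,0,-0.083,0,0.41,0,0.02,0,-0.083,0]}}

```text
time_s: 33.58
ee_pos: [491.6, -235.6, 151.2]
ee_rot: [179.9, 8.9, -0.8]
force: [-0.3, -0.6, 6.2]
gripper_width: 23.6
gripper_force: 35.0
```

Request:
{"fn": "step_arm", "kwargs": {"plan": [0.41,0,0.02,0,-0.083,0,0.41,0,0.02,0,-0.083,0,0.41,0,0.02,0,-0.083,0,0.41,0,0.02,0,-0.083,0,0.41,0,0.02,0,-0.083,0]}}

```text
time_s: 34.0
ee_pos: [511.7, -235.9, 144.7]
ee_rot: [179.8, 32.6, -0.9]
force: [4.1, -0.4, 12.5]
gripper_width: 24.1
gripper_force: 35.0
```

Request:
{"fn": "step_arm", "kwargs": {"plan": [0.41,0,0.02,0,-0.083,0,0.41,0,0.02,0,-0.083,0,0.41,0,0.02,0,-0.083,0,0.41,0,0.02,0,-0.083,0,0.41,0,0.02,0,-0.083,0]}}

```text
time_s: 34.42
ee_pos: [527.4, -236.0, 130.8]
ee_rot: [179.6, 56.1, -1.1]
force: [15.7, -3.3, 14.9]
gripper_width: 24.1
gripper_force: 35.0
```

Request:
{"fn": "step_arm", "kwargs": {"plan": [0.41,0,0.02,0,-0.083,0,0.41,0,0.02,0,-0.083,0,0,0,0,0,0,0]}}

```text
time_s: 34.67
ee_pos: [530.6, -236.0, 120.1]
ee_rot: [179.4, 66.1, -1.2]
force: [15.0, -4.5, 13.2]
gripper_width: 24.2
gripper_force: 35.0
```

```bash
python3 - <<'E'
from h import *
p=viewer.grab_frame('side');s=sensors.state();print(s['ee_pos'],s['ee_rot'],s['force'],rim(s['ee_rot'][1],49)[0])
for n,u in yellow(p['img']): print(n,u)
E
```

```text
[ 530.40608682 -236.0375818   120.49720048] [179.49832361  65.89312778  -1.15704652] [12.69235478 -3.04491193  8.50354238] [ 527.72095673 -235.70253293  120.01355733]
15 [287.3, 218.9]
```

Request:
{"fn": "step_arm", "kwargs": {"plan": [0,0,-0.4,0,0,0]}}

```text
time_s: 34.8
ee_pos: [533.3, -235.9, 119.9]
ee_rot: [180.0, 65.6, -0.8]
force: [-0.1, 0.1, -8.2]
gripper_width: 23.7
gripper_force: 35.0
```

Request:
{"fn": "step_arm", "kwargs": {"plan": [0,0,0,0,0,0,0,0,0,0,0,0,0,0,-1,0,0,0,0,0,-2,0,0,0,0,0,-3,0,0,0], "hand": 6}}

```text
time_s: 35.22
ee_pos: [585.4, -236.7, 147.3]
ee_rot: [-179.8, 66.2, -0.8]
force: [0.2, -0.1, 0.5]
gripper_width: 54.5
gripper_force: 0.0
```

```bash
python3 - <<'E'
from h import *
plan(*rim(20,118),14)
E
```

```text
14 rows [-0.652, -0.001, -0.011] [-0.0001, 0.0576, 0.0] t 35.22
```

Request:
{"fn": "step_arm", "kwargs": {"plan": [-0.65,0,-0.01,0,0.0576,0,-0.65,0,-0.01,0,0.0576,0,-0.65,0,-0.01,0,0.0576,0,-0.65,0,-0.01,0,0.0576,0,-0.65,0,-0.01,0,0.0576,0]}}

```text
time_s: 35.63
ee_pos: [569.9, -236.2, 174.8]
ee_rot: [-180.0, 49.3, -0.8]
force: [-0.5, -0.2, 0.5]
gripper_width: 60.2
gripper_force: 0.0
```

Request:
{"fn": "step_arm", "kwargs": {"plan": [-0.65,0,-0.01,0,0.0576,0,-0.65,0,-0.01,0,0.0576,0,-0.65,0,-0.01,0,0.0576,0,-0.65,0,-0.01,0,0.0576,0,-0.65,0,-0.01,0,0.0576,0]}}

```text
time_s: 36.05
ee_pos: [546.0, -235.8, 197.4]
ee_rot: [-180.0, 32.8, -0.8]
force: [-0.5, 0.4, 0.1]
gripper_width: 60.0
gripper_force: 0.0
```

Request:
{"fn": "step_arm", "kwargs": {"plan": [-0.65,0,-0.01,0,0.0576,0,-0.65,0,-0.01,0,0.0576,0,-0.65,0,-0.01,0,0.0576,0,-0.65,0,-0.01,0,0.0576,0,0,0,0,0,0,0]}}

```text
time_s: 36.47
ee_pos: [521.4, -235.7, 212.0]
ee_rot: [179.9, 19.6, -0.9]
force: [0.4, 0.0, 1.0]
gripper_width: 60.1
gripper_force: 0.0
```

Request:
{"fn": "step_arm", "kwargs": {"plan": [0,0,0,0,0,0,0,0,0,0,0,0,0,0,0,0,0,0,0,0,0,0,0,0,0,0,0,0,0,0]}}

```text
time_s: 36.88
ee_pos: [524.8, -235.6, 208.4]
ee_rot: [-180.0, 19.8, -0.8]
force: [0.3, -0.7, -0.5]
gripper_width: 60.0
gripper_force: 0.0
```

Request:
{"fn": "step_arm", "kwargs": {"plan": [0,0,0,0,0,0,0,0,0,0,0,0,0,0,0,0,0,0,0,0,0,0,0,0,0,0,0,0,0,0]}}

```text
time_s: 37.3
ee_pos: [524.4, -235.7, 209.4]
ee_rot: [180.0, 19.7, -0.8]
force: [-0.5, -0.5, 1.1]
gripper_width: 59.9
gripper_force: 0.0
```

Request:
{"fn": "step_arm", "kwargs": {"plan": [0,0,0,0,0,0,0,0,0,0,0,0,0,0,0,0,0,0,0,0,0,0,0,0,0,0,0,0,0,0]}}

```text
time_s: 37.72
ee_pos: [524.4, -235.7, 209.4]
ee_rot: [180.0, 19.7, -0.8]
force: [-1.0, -0.1, 1.0]
gripper_width: 60.1
gripper_force: 0.0
```

Request:
{"fn": "step_arm", "kwargs": {"plan": [0,0,0,0,0,0,0,0,0,0,0,0,0,0,0,0,0,0,0,0,0,0,0,0,0,0,0,0,0,0]}}

```text
time_s: 38.13
ee_pos: [524.4, -235.7, 209.3]
ee_rot: [180.0, 19.7, -0.8]
force: [-0.1, 0.1, 0.8]
gripper_width: 59.9
gripper_force: 0.0
```

```bash
python3 - <<'E'
from h import *
p=viewer.grab_frame('side'); s=sensors.state(); print(s['time_s'],s['ee_pos'],s['ee_rot'])
for n,c in yellow(p['img']): print(n,c,ang(p,c,(289.8,233.6)))
cv2.imwrite('pics/s7.png',cv2.resize(p['img'][190:265,245:345,::-1],(800,600),interpolation=cv2.INTER_CUBIC))
E
```

```text
38.1833 [ 524.3496266  -235.70435271  209.3380403 ] [179.98312574  19.69078534  -0.82694092]
12 [276.0, 245.1] (247.5, 50.6)
```

View pics/s7.png

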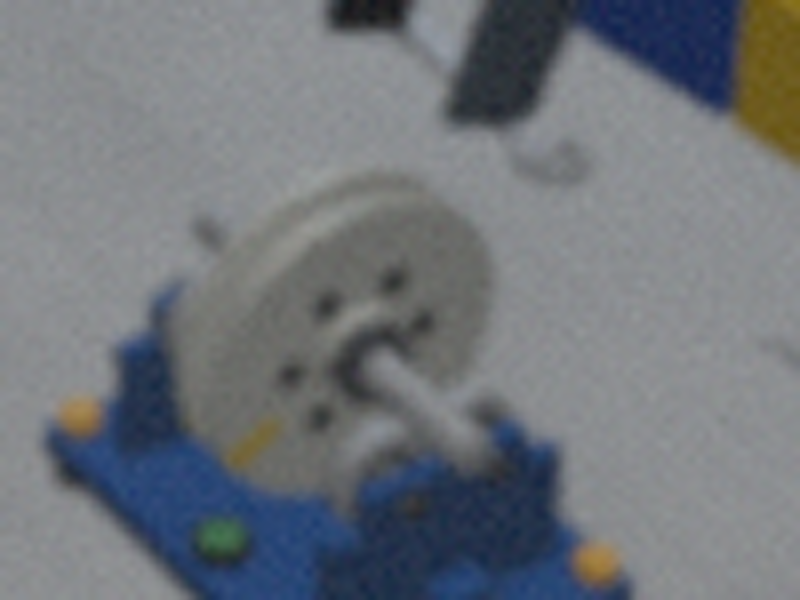

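```bash
python3 - <<'E'
from fit import *
p=viewer.grab_frame('side'); c=(356.5/8+245,348/8+190)
A=[ang(p,(x/8+245,y/8+190),c)[0] for x,y in[(327,304),(393,279),(424,322),(290,374),(319,417)]]
m=240+np.mean([(a-5)%60-25 for a in A])
print(A,m,[ang(p,(x/8+245,y/8+190),c) for x,y in [(277,424),(233,463)]])
fit([(360,242.7),(339,245.2),(144,248.8),(351,m)])
plan(*rim(12,112),3)
E
```

```text
[332.2, 32.3, 93.3, 273.0, 213.2] 242.79999999999998 [(241.4, 38.4), (242.5, 58.8)]
H 246.01947798934816 1.1031221789809715
[[0.1, 246.0, 3.5, 0.5], [1.6, 245.0, 3.5, 0.5], [1.9, 247.0, 2.5, 0.5], [2.0, 246.0, 5.5, 2.0], [2.2, 245.0, 5.5, 2.0], [2.5, 245.0, 1.5, 2.0], [2.5, 246.0, 5.5, 0.5], [2.7, 247.0, 8.5, 1.0], [2.8, 247.0, 5.5, 0.5], [3.9, 248.0, 4.5, 2.0], [4.0, 245.0, 3.5, 2.0], [4.0, 246.0, 11.5, 0.5], [4.2, 246.0, 1.5, 1.0]]
3 rows [-0.578, -0.002, 0.171] [0.0002, 0.0447, 0.0004] t 38.23
```

Request:
{"fn": "step_arm", "kwargs": {"plan": [-0.65,0,0.17,0,0.055,0,-0.65,0,0.17,0,0.055,0,-0.65,0,0.17,0,0.055,0,0,0,0,0,0,0]}}

```text
time_s: 38.57
ee_pos: [501.8, -235.3, 211.2]
ee_rot: [180.0, 10.2, -0.9]
force: [-0.8, 0.3, -0.5]
gripper_width: 59.7
gripper_force: 0.0
```

Request:
{"fn": "step_arm", "kwargs": {"plan": [0,0,1.1,0,0,0,0,0,1.2,0,0,0,0,0,1.2,0,0,0,0,0,1.2,0,0,0,0,0,1.1,0,0,0]}}

```text
time_s: 38.98
ee_pos: [494.3, -235.3, 152.2]
ee_rot: [180.0, 10.3, -0.8]
force: [0.6, -0.2, -0.1]
gripper_width: 60.1
gripper_force: 0.0
```

Request:
{"fn": "step_arm", "kwargs": {"plan": [0,0,0,0,0,0,0,0,0,0,0,0]}}

```text
time_s: 39.15
ee_pos: [494.2, -235.2, 152.6]
ee_rot: [-180.0, 10.3, -0.8]
force: [0.1, 0.8, 0.5]
gripper_width: 59.9
gripper_force: 0.0
```

```bash
python3 - <<'E'
from h import *
s=sensors.state();print(s['ee_pos'],s['ee_rot'],s['force']);plan(*rim(10,48.5),1)
E
```

```text
[ 494.18930559 -235.22263327  152.55197026] [-179.98569424   10.31993245   -0.81291572] [0.07427496 0.83088979 0.51931618]
1 rows [-0.187, -0.005, 0.521] [0.0, 0.0056, 0.0015] t 39.15
```

Request:
{"fn": "step_arm", "kwargs": {"plan": [-0.18,0,0.5,0,0.005,0,0,0,0,0,0,0,0,0,0,0,0,0,0,0,0,0,0,0,0,0,0,0,0,0], "hand": 2, "newtons": 10}}

```text
time_s: 39.57
ee_pos: [491.5, -235.3, 148.7]
ee_rot: [180.0, 9.9, -0.8]
force: [0.9, 1.0, -0.4]
gripper_width: 29.5
gripper_force: 0.0
```

Request:
{"fn": "step_arm", "kwargs": {"plan": [0,0,0,0,0,0,0,0,0,0,0,0,0,0,0,0,0,0], "newtons": 30}}

```text
time_s: 39.82
ee_pos: [491.5, -235.3, 148.6]
ee_rot: [180.0, 9.9, -0.8]
force: [0.2, -0.4, 1.4]
gripper_width: 24.2
gripper_force: 30.0
```

Request:
{"fn": "step_arm", "kwargs": {"plan": [0.085,0,0,0,-0.018,0,0.085,0,0,0,-0.018,0,0.085,0,0,0,-0.018,0,0,0,0,0,0,0,0,0,0,0,0,0]}}

```text
time_s: 40.23
ee_pos: [494.2, -235.3, 148.2]
ee_rot: [180.0, 13.1, -0.8]
force: [0.5, 0.7, 4.4]
gripper_width: 23.9
gripper_force: 30.0
```

```bash
python3 - <<'E'
from h import *
p=viewer.grab_frame('side'); s=sensors.state(); print(s['time_s'],s['ee_pos'],s['ee_rot'],s['force'],s['torque'],s['gripper_force'])
for n,c in yellow(p['img']): print(n,c,ang(p,c,(356.5/8+245,348/8+190)))
cv2.imwrite('pics/s8.png',cv2.resize(p['img'][190:265,245:345,::-1],(800,600),interpolation=cv2.INTER_CUBIC))
E
```

```text
40.2833 [ 494.16583058 -235.37748299  148.20668688] [179.96343975  13.079364    -0.80837672] [0.60896171 0.85245814 4.80747735] [ 0.03182721  0.16710545 -0.00038347] 29.999766647815704
11 [275.6, 244.7] (249.1, 50.6)
```

View pics/s8.png

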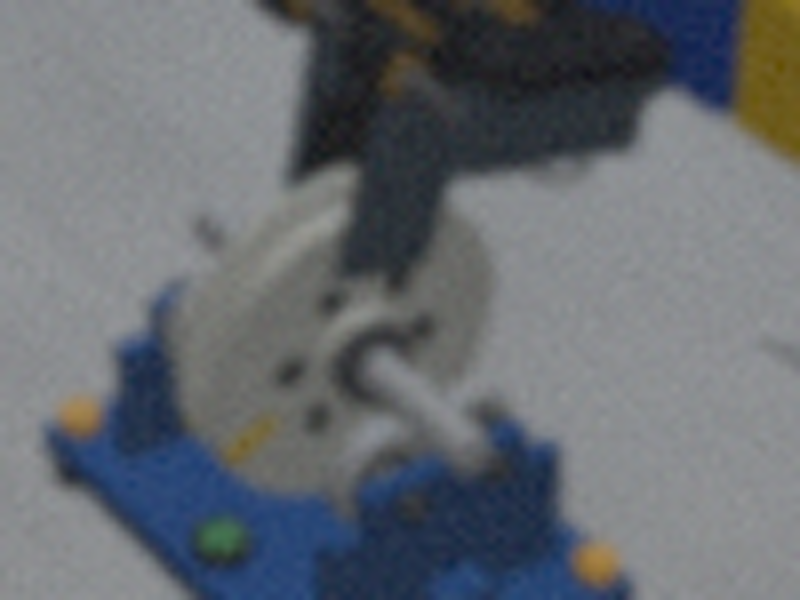

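```bash
python3 -c "
from workcell import env
print(env.job_done())"
```

```text
the job is handed in; nothing more can be done
None
```

The job is handed in at about 40 s: the pulley is on the rollers with its rim gripped at 30 N, and the estimated heavy side is straight down (fit uncertainty about 1°), found from three hand-turned releases; no verdict was returned.

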